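# Register the rack carrier in the washer's loading nest and build the drying stack on it

### The job

Load the rack washer's nest: set the white carrier on the sprung bed clear of the fence and end stop, press it down and, holding it down, slide it under the lip fully home against the long blue fence first, and then along the fence fully home under the yellow end stop, so that it stays held there. On its deck build an open stack in crossed layers: the two lime strips parallel to the blue fence, one near each side of the deck, then the two orange strips crosswise on them, one near each end of the lime ones, then every maroon strip there is crosswise on the orange ones with gaps between, all centred over the carrier. When the stack stands, press the green button to call the lift, let go of everything, and knock no bottle, jar or beaker over.

Things in the scene. Friction and masses are not known exactly. Their poses are not given: they have to be found in the camera images.
- nest: aluminium loading nest 200 x 200 mm fixed to the bench, turned a little; origin mid underside. Long BLUE fence along its +x side, short YELLOW end stop (70 mm) mid of its +y side, other sides open. Their inner faces lie at x = +82 and y = +82 mm; each has a lip 32 to 38 mm high that overhangs 8 mm inward. A level sprung steel bed inside spans -94 to +80 mm in x and y, its top 30 mm high when up
- bed (a joint): how far the sprung bed is pressed down, m: 0 up, 0.008 bottomed; stays level. It stays up under the carrier alone; about 5 N of push begins to sink it, about 12 N bottoms it. The carrier's flange passes below the lips when it is down more than 0.004; let go under a lip, the bed lifts the carrier against the lip and holds it, at about 0.004
- dock (a point): a point fixed on the nest (6, 6, 44 mm in its frame, same axes): where the centre of the carrier's deck top comes when the carrier is fully home under both lips. The end stop is towards its +y, the fence towards its +x
- carrier_grip (a point): centre of the black grip block, 22 x 22 mm, 32 mm high, in the middle of the white carrier: 34 mm above the carrier's underside, 16 mm above its deck. The carrier is square, 0.45 kg: a flange 152 x 152 x 6 mm at the bottom, on it a deck 128 x 128 mm whose top is 18 mm above the underside; axes parallel to its edges
- lime1_mid (a point): lime strip: a straight tube-rack strip, square bar 118 x 18 x 18 mm with dark holes in all four long sides (any of them may be up), 40 g; this point is its centre, 9 mm above what it lies on; its own x axis runs along its length
- lime2_mid (a point): lime strip: a straight tube-rack strip, square bar 118 x 18 x 18 mm with dark holes in all four long sides (any of them may be up), 40 g; this point is its centre, 9 mm above what it lies on; its own x axis runs along its length
- orange1_mid (a point): orange strip: a straight tube-rack strip, square bar 118 x 18 x 18 mm with dark holes in all four long sides (any of them may be up), 40 g; this point is its centre, 9 mm above what it lies on; its own x axis runs along its length
- orange2_mid (a point): orange strip: a straight tube-rack strip, square bar 118 x 18 x 18 mm with dark holes in all four long sides (any of them may be up), 40 g; this point is its centre, 9 mm above what it lies on; its own x axis runs along its length
- maroon1_mid (a point): maroon strip: a straight tube-rack strip, square bar 118 x 18 x 18 mm with dark holes in all four long sides (any of them may be up), 40 g; this point is its centre, 9 mm above what it lies on; its own x axis runs along its length; one, two or three maroon strips are there, the missing ones read None
- maroon2_mid (a point): maroon strip: a straight tube-rack strip, square bar 118 x 18 x 18 mm with dark holes in all four long sides (any of them may be up), 40 g; this point is its centre, 9 mm above what it lies on; its own x axis runs along its length; one, two or three maroon strips are there, the missing ones read None
- maroon3_mid (a point): maroon strip: a straight tube-rack strip, square bar 118 x 18 x 18 mm with dark holes in all four long sides (any of them may be up), 40 g; this point is its centre, 9 mm above what it lies on; its own x axis runs along its length; one, two or three maroon strips are there, the missing ones read None
- call_button_top (a point): top of the green push button (30 mm across) in its grey housing on the bench: centre of its cap; pressed straight down
- call_button (a joint): travel of the green button, m: 0 up, 0.006 fully pressed; it takes about 5 N and springs back
- reagent_bottle: brown bottle with a blue cap, 60 mm across, 100 mm high, stands on the bench; origin at its foot; not to be knocked over
- sample_jar: small clear jar with a red lid, 40 mm across, 45 mm high; origin at its foot; not to be knocked over
- beaker: clear beaker, 70 mm across, 70 mm high; origin at its foot; not to be knocked over
Mind the look-alikes: they are no part of the job. Leave any purple look-alike of the part that bears carrier_grip alone. Leave any purple look-alike of the part that bears orange2_mid alone.

How it is judged (in metres and radians):
On the way, in this order (a step that is already met when the one before it is completed fails the run):
1. the carrier is pressed down on the sprung bed (value of joint bed above 0.0045 m and horizontal distance between carrier_grip and dock below 0.06 m and z of carrier_grip in the frame of dock between 0.01 and 0.018 m and angle between carrier_grip's own z axis and vertical below 0.04 rad), for 0.1 s.
2. the carrier is home against the blue fence, under its lip (z of carrier_grip in the frame of dock between 0.01 and 0.018 m and angle between carrier_grip's own z axis and vertical below 0.04 rad and (angle between the x axis of carrier_grip and the x axis of dock, either way round below 0.03 rad or angle between the x axis of carrier_grip and the y axis of dock, either way round below 0.03 rad) and x of carrier_grip in the frame of dock between -0.002 and 0.004 m), for 0.1 s.
3. the carrier is home against the yellow end stop too (all of step 2 and y of carrier_grip in the frame of dock between -0.002 and 0.004 m), for 0.2 s.
4. both lime strips lie parallel to the fence on the carrier's deck (all of step 3 and ((x of lime1_mid in the frame of dock between 0.03 and 0.058 m and x of lime2_mid in the frame of dock between -0.058 and -0.03 m) or (x of lime2_mid in the frame of dock between 0.03 and 0.058 m and x of lime1_mid in the frame of dock between -0.058 and -0.03 m)) and z of lime1_mid in the frame of dock between 0.004 and 0.014 m and y of lime1_mid in the frame of dock between -0.018 and 0.018 m and angle between the x axis of each of lime1_mid, lime2_mid and the y axis of dock, either way round below 0.15 rad and z of lime2_mid in the frame of dock between 0.004 and 0.014 m and y of lime2_mid in the frame of dock between -0.018 and 0.018 m), for 0.2 s.
5. both orange strips lie crosswise on the lime ones (all of step 4 and ((y of orange1_mid in the frame of dock between 0.03 and 0.058 m and y of orange2_mid in the frame of dock between -0.058 and -0.03 m) or (y of orange2_mid in the frame of dock between 0.03 and 0.058 m and y of orange1_mid in the frame of dock between -0.058 and -0.03 m)) and z of orange1_mid in the frame of dock between 0.022 and 0.032 m and x of orange1_mid in the frame of dock between -0.018 and 0.018 m and angle between the x axis of each of orange1_mid, orange2_mid and the x axis of dock, either way round below 0.15 rad and z of orange2_mid in the frame of dock between 0.022 and 0.032 m and x of orange2_mid in the frame of dock between -0.018 and 0.018 m), for 0.2 s.
6. all maroon strips lie crosswise on the orange ones (all of step 5 and z of maroon1_mid in the frame of dock between 0.04 and 0.05 m and y of maroon1_mid in the frame of dock between -0.018 and 0.018 m and angle between the x axis of each of maroon1_mid, maroon2_mid, maroon3_mid and the y axis of dock, either way round below 0.15 rad and x of maroon1_mid in the frame of dock between -0.06 and 0.06 m and z of maroon2_mid in the frame of dock between 0.04 and 0.05 m and y of maroon2_mid in the frame of dock between -0.018 and 0.018 m and x of maroon2_mid in the frame of dock between -0.06 and 0.06 m and z of maroon3_mid in the frame of dock between 0.04 and 0.05 m and y of maroon3_mid in the frame of dock between -0.018 and 0.018 m and x of maroon3_mid in the frame of dock between -0.06 and 0.06 m and horizontal distance between maroon1_mid and maroon2_mid above 0.022 m and horizontal distance between each of maroon1_mid, maroon2_mid and maroon3_mid above 0.022 m), for 0.2 s.
7. the green button is pressed (value of joint call_button above 0.004 m), for 0.05 s.
At the end, for the whole second after the job is handed in: Carrier held under both lips within 2 mm of fence and stop; lime on deck, orange crosswise on lime (30 to 58 mm either side of the middle), maroon crosswise on orange within 60 mm of the middle, 22 mm apart; all within 18 mm lengthwise and 0.15 rad, at rest; button up (all of step 6 and linear speed of each of carrier, lime1, lime2, orange1, orange2, maroon1, maroon2, maroon3 below 0.02 m/s and value of joint call_button below 0.002 m and contact force between the fingers and anything else below 0.5 N); the robot touches nothing.
It fails at once if the bottle is knocked over (angle between reagent_bottle's own z axis and vertical above 0.6 rad).
It fails at once if the jar is knocked over (angle between sample_jar's own z axis and vertical above 0.6 rad).
It fails at once if the beaker is knocked over (angle between beaker's own z axis and vertical above 0.6 rad).
Of maroon1, maroon2, maroon3 only 1 to 3 are there at a start; the rules pass over those that are not, and their reading is None.
At some moment in a run one of maroon1, maroon2, maroon3 may be knocked a few centimetres aside while the robot is not near it.
Once in a run the grip may slacken for a moment while it holds something.
It also fails if it takes over 210 s, if anything falls off the work surface, if the arm or the gripper's body presses on something with over 40 N, if the wrist force passes 120 N, or if a joint passes its speed limit or range.

### The arm

A 6-joint arm with a two-finger parallel gripper is mounted at the origin on the work surface. World frame = base frame: x ahead of the robot, y to its left, z up, the work surface at z = 0. Lengths are in m, angles in degrees, forces in N, time in s.
With the tool pointing down it reaches from about 0.25 to 0.725 m from the base axis. Payload 9.7 kg.
Tool frame: the origin (TCP) lies where the fingers leave the gripper's body, on its centre line; the fingertips stand 73 mm ahead of it and the grasp point (between the pads) lies 54 mm ahead of it; y points along the fingers, x is the direction in which the jaws open and shut, and the axes are right-handed (so a half turn about y gives the same grasp; the last joint's range is limited). The gripper opens to 85 mm and grips with 20 to 120 N. Pads are 22 mm wide; open, the fingers measure 114 mm over their backs; the gripper's body (76 mm by 85 mm) begins 54 mm behind the grasp point. The pads swing forward as they close: fully open they stand 13 mm farther back than shut.
Start: joints at [-69.672, 4.979, 10.078, 95.1, 0, 90], TCP at [0.191, -0.516, 0.304] pointing down, gripper open.
Joint ranges: [-179.16, 179.16], [-48.56, 103.87], [-65.8, 70.77], [-126.05, 130.52], [-82.76, 87.17], [-180, 180]. Speed limits (degrees/s): [127.2, 127.2, 147.25, 180, 180, 180].

### API

Orientations are given as [roll, pitch, yaw] about the fixed x, y, z axes, in that order (R = Rz(yaw) Ry(pitch) Rx(roll)).
In Python, from workcell import sensors, imaging, bot, models gives the robot as it stands.
- The arm moves only by the tool arm_command, never from a script. Its argument "rows" is one flat list of numbers, 7 for each row, row after row: the shift along the tool's x, y, z in cm, then the turn, a rotation vector about the tool's x, y, z in degrees, then the gripper's target within -1 to 1 (fully open at 1, half-way at 0, shut at -1). A call has 1 to 12 rows; each row is the pose to reach, as a shift and turn from the pose commanded when the call began, along the tool's axes at that moment; what a row does not reach only later rows make up. A row lasts 1/12 s, in which the tool goes at most 41.7 mm and 7.16 degrees, less where a joint would pass 70% of its speed; a pose out of reach is approached as far as the arm can. A call with a gripper value outside its range is refused whole. The fingers move at their own pace and stop on an object; "force" is the grip in N (left out, the last holds). Time passes only in rows, so rows that repeat a pose let the fingers close. It gives the time, the measured TCP pose, the force and the opening at its end, in the units of the state.
- sensors.get_obs(): the state, without advancing time (a new reading comes with each control period).
- imaging.camera(name): name is "side" or "top" or "wrist"; returns a dict with "pixels" (384x512x3 uint8, blue, green, red), "z_map" (384x512 float32, m along the optical axis (not along the pixel's ray), 0 where there is no reading), "camera_matrix" (3x3 intrinsics, pixels), "world_from_camera" (4x4, takes a point from camera to world coordinates). Camera axes: x right, y up, looking along -z (the intrinsics and any distortion apply to the point x, -y, -z); pixel columns grow to the right and rows downward; lengths in m; the calibration is good to about 2 mm. A picture is of the moment at which its call begins.
- bot.job_done(): hands the job in, once; it reports no verdict.
Trained networks look in the newest picture that a camera, given by its name, has taken for a name from the list of things; names that differ only in an ending like _2 or _b are one class to them, and where a whole thing is asked for, a point or a joint stands for the part that bears it (a point fixed in the world has none). Each returns a list of dicts, best first, with "conf" (0 to 1); they miss things now and then, are a little off and sometimes report something else, mostly with a low value. They report only what shows in the picture. A call takes as long as a camera call. They do not tell look-alikes from the thing itself.
- models.search_frame(thing, camera): "extent" ([centre column, centre row, width, height] in pixels, round what is visible of it).
- models.spot_point(thing, camera): "location" ([column, row] in pixels: a listed point, or the origin of a listed thing).
The state is a dict: "time": time; "q": joint angles; "qd": joint speeds; "joint_efforts": joint torques, N m; "ee_pos": TCP position; "tcp_rot": TCP orientation; "wrist_force": force on the tool from outside, world axes, zero at the start; "torque": the same for the moment, N m; "opening": finger opening in m.
Only numpy, scipy, OpenCV 4.12 (cv2) and the standard library are available. Lean on these libraries where they do the work, as an engineer would, in place of code of your own. Each camera call takes 0.05 s, during which the arm holds its last target.

## Working session

There is one attempt and no reset: what is moved stays moved. The work goes in short steps, Python scripts to look and compute and a tool call to move; the robot and the scene stay as the last step left them, time stands still between calls to the robot, and variables do not carry over. Pictures are saved under pics/ and viewed, and the job is handed in when it is done.

Besides the shell and the picture viewer there is one more tool, called as a command line: name --argument value ..., lists and objects as JSON in quotes. arm_command: Moves the arm, as the interface text tells. Its arguments: {"type":"object","properties":{"rows":{"type":"array","items":{"type":"number"}},"force":{"type":"number"}},"required":["rows"]}

```bash
ls; mkdir -p pics
cat > h.py <<'E'
import numpy as np, cv2
from workcell import sensors, imaging, bot, models
from scipy.spatial.transform import Rotation as R
def cam(n,save=None):
    c=imaging.camera(n)
    if save: cv2.imwrite('pics/'+save,c['pixels'])
    return c
def world(c,u,v,z=None,depth=None):
    K=c['camera_matrix'];T=c['world_from_camera']
    x=(u-K[0,2])/K[0,0];y=(v-K[1,2])/K[1,1]
    d=np.array([x,-y,-1.])
    if z is None:
        if depth is None: depth=c['z_map'][int(round(v)),int(round(u))]
        return T[:3,:3]@(d*depth)+T[:3,3]
    dw=T[:3,:3]@d
    s=(z-T[2,3])/dw[2]
    return T[:3,3]+s*dw
def cloud(c):
    K=c['camera_matrix'];T=c['world_from_camera'];z=c['z_map']
    v,u=np.mgrid[0:z.shape[0],0:z.shape[1]]
    p=np.stack([(u-K[0,2])/K[0,0]*z,-(v-K[1,2])/K[1,1]*z,-z],-1)
    w=p@T[:3,:3].T+T[:3,3]
    w[z==0]=np.nan
    return w
def st():
    o=sensors.get_obs()
    print({k:np.round(o[k],4).tolist() for k in('time','q','ee_pos','tcp_rot','wrist_force','opening')})
    return o
E
python3 - <<'E'
from h import *
st()
for n in('top','side','wrist'):
    c=cam(n,n+'0.png'); print(n,c['camera_matrix'].tolist(),np.round(c['world_from_camera'],3).tolist())
    if n!='wrist':
      for t in ['nest','carrier_grip','lime1_mid','orange1_mid','maroon1_mid','call_button_top','reagent_bottle','sample_jar','beaker','dock']:
        r=models.spot_point(t,n)
        print(t,[(np.round(q['location'],1).tolist(),round(q['conf'],2),np.round(world(c,*q['location']),3).tolist()) for q in r])
E
```

```text
pics
{'time': 0.0, 'q': [-69.671, 5.0109, 10.0335, 95.0978, 0.0, 89.9973], 'ee_pos': [0.191, -0.5156, 0.3032], 'tcp_rot': [-89.9999, 0.0751, -69.6684], 'wrist_force': [0.3583, -0.3492, 0.0509], 'opening': 0.0851}
top [[418.9638798007859, 0.0, 259.80212300979986], [0.0, 418.9638798007859, 188.75993267630764], [0.0, 0.0, 1.0]] [[-0.003, 0.978, -0.21, 0.235], [-1.0, -0.003, 0.0, -0.037], [-0.0, 0.21, 0.978, 1.069], [0.0, 0.0, 0.0, 1.0]]
nest [([137.5, 155.6], 0.79, [0.546, 0.277, 0.032])]
carrier_grip [([129.0, 290.1], 0.96, [0.21, 0.272, 0.052]), ([250.2, 182.2], 0.67, [0.471, -0.013, 0.049]), ([380.1, 310.7], 0.64, [0.161, -0.318, 0.052])]
lime1_mid [([136.6, 158.2], 0.66, [0.539, 0.279, 0.033]), ([366.7, 189.5], 0.6, [0.461, -0.316, 0.003])]
orange1_mid [([386.5, 196.3], 0.96, [0.44, -0.361, 0.02])]
maroon1_mid [([337.2, 134.8], 0.85, [0.605, -0.242, 0.019]), ([134.3, 158.4], 0.57, [0.539, 0.285, 0.031])]
call_button_top [([228.0, 106.4], 0.43, [0.684, 0.047, 0.025])]
reagent_bottle [([171.9, 95.9], 0.82, [0.707, 0.193, 0.041])]
sample_jar [([291.5, 213.1], 0.51, [0.392, -0.115, 0.05
[... 748 characters left out ...]
 0.97, [0.611, -0.249, 0.016])]
call_button_top [([311.5, 173.0], 0.46, [0.69, 0.049, 0.022])]
reagent_bottle [([303.1, 149.3], 0.93, [0.716, 0.181, 0.02])]
sample_jar [([272.3, 280.1], 0.74, [0.448, -0.309, 0.02]), ([229.3, 232.2], 0.66, [0.394, -0.132, 0.024])]
beaker [([339.1, 205.6], 0.88, [0.712, -0.097, 0.008]), ([327.1, 250.5], 0.59, [0.605, -0.256, 0.017]), ([254.0, 245.8], 0.28, [0.442, -0.187, 0.015])]
dock [([243.4, 131.4], 0.75, [0.56, 0.329, 0.029])]
wrist [[264.66311446117004, 0.0, 254.22506978324634], [0.0, 264.66311446117004, 196.14902121285434], [0.0, 0.0, 1.0]] [[0.347, 0.887, 0.304, 0.268], [-0.938, 0.328, 0.112, -0.487], [-0.0, -0.324, 0.946, 0.374], [0.0, 0.0, 0.0, 1.0]]
```

View pics.

View pics/top0.png

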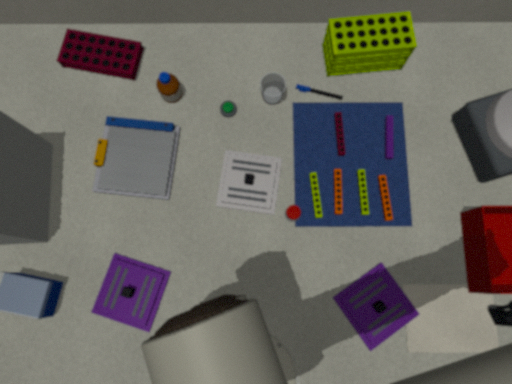

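View pics/side0.png

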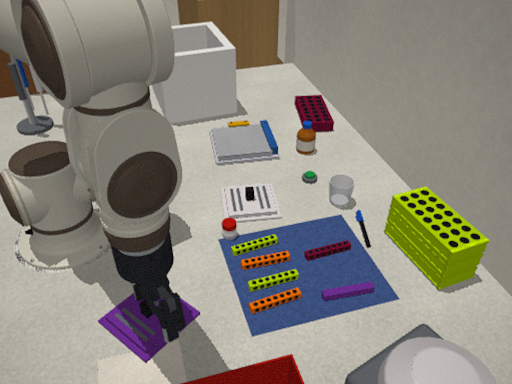

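View pics/wrist0.png

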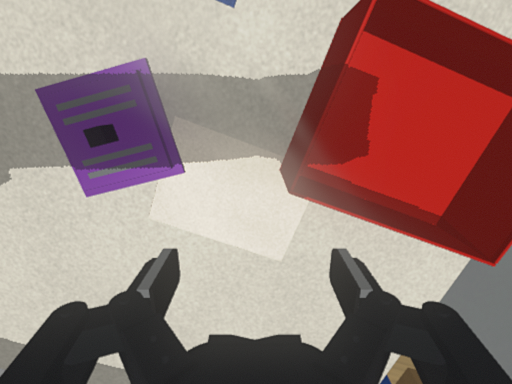

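```bash
cat > seg.py <<'E'
from h import *
RNG={'lime':((30,120,120),(45,255,255)),'orange':((6,150,150),(16,255,255)),'maroon':((165,100,40),(179,255,140)),'blue':((100,150,60),(115,255,200)),'yellow':((17,150,150),(28,255,255)),'green':((50,120,50),(85,255,255))}
def strips(c,col,box,zr=(0.006,0.03),ztop=None,minn=60):
    hsv=cv2.cvtColor(c['pixels'],cv2.COLOR_BGR2HSV)
    m=cv2.inRange(hsv,*map(np.array,RNG[col]))
    m=cv2.morphologyEx(m,cv2.MORPH_CLOSE,np.ones((3,3)))
    w=cloud(c)
    ok=(w[...,0]>box[0])&(w[...,0]<box[1])&(w[...,1]>box[2])&(w[...,1]<box[3])&(w[...,2]>zr[0])&(w[...,2]<zr[1])
    m=(m>0)&ok
    n,l,s,ce=cv2.connectedComponentsWithStats(m.astype(np.uint8))
    out=[]
    for i in range(1,n):
        if s[i,4]<minn: continue
        P=w[l==i]; zt=np.median(P[:,2])
        v,u=np.where(l==i)
        zz=ztop if ztop else np.percentile(P[:,2],70)
        Q=np.array([world(c,a,b,z=zz) for a,b in zip(u,v)])
        (cx,cy),(a,b),an=cv2.minAreaRect((Q[:,:2]*1000).astype(np.float32))
        if a<b: a,b=b,a; an+=90
        if an>90: an-=180
        out.append((cx,cy,a,b,an,zz*1000,s[i,4]))
        print(col,'c %.1f %.1f size %.1f %.1f ang %.1f z %.1f n %d'%out[-1])
    return out
E
python3 - <<'E'
from seg import *
c=cam('top')
B=(0.25,0.7,-0.45,-0.05)
for k in('lime','orange','maroon'): strips(c,k,B)
strips(c,'green',(0.6,0.75,-0.05,0.1),(0.005,0.05),minn=20)
strips(c,'blue',(0.5,0.7,0.15,0.36),(0.02,0.06))
strips(c,'yellow',(0.4,0.7,0.25,0.42),(0.02,0.06),minn=20)
w=cloud(c)
hsv=cv2.cvtColor(c['pixels'],cv2.COLOR_BGR2HSV)
# carrier
def rect(m,name):
    P=w[m]; (cx,cy),s,an=cv2.minAreaRect((P[:,:2]*1000).astype(np.float32)); print(name,cx,cy,s,an,np.nanmedian(P[:,2]),len(P))
m=(w[...,0]>.38)&(w[...,0]<.58)&(w[...,1]>-.105)&(w[...,1]<.09)
rect(m&(w[...,2]>.012)&(w[...,2]<.025),'deck'); rect(m&(w[...,2]>.003)&(w[...,2]<.025),'flange');rect(m&(w[...,2]>.035),'grip')
m=(w[...,0]>.42)&(w[...,0]<.66)&(w[...,1]>.15)&(w[...,1]<.4)
rect(m&(w[...,2]>.026)&(w[...,2]<.033),'bed'); rect(m&(w[...,2]>.035)&(w[...,2]<.05),'lips'); rect(m&(w[...,2]>.01)&(w[...,2]<.05),'nest')
E
python3 - <<'E'
import cv2
im=cv2.imread('pics/top0.png')
cv2.imwrite('pics/crop1.png',cv2.resize(im[100:240,80:420],None,fx=2.3,fy=2.3,interpolation=cv2.INTER_CUBIC))
E
```

```text
lime c 415.1 -182.6 size 52.8 15.5 ang 5.1 z 19.9 n 79
maroon c 609.0 -247.2 size 114.2 15.3 ang 3.2 z 20.6 n 238
green c 682.3 46.6 size 28.4 26.7 ang -0.2 z 24.4 n 92
blue c 629.3 274.6 size 172.1 19.4 ang 83.5 z 40.2 n 452
deck 476.47161865234375 -30.237030029296875 (185.75018310546875, 141.9202880859375) 76.32991790771484 0.01927662437691635 2330
flange 480.7488708496094 -7.4503021240234375 (198.1710662841797, 194.7386932373047) 0.014852073974907398 0.017734136562145952 3631
grip 444.1921691894531 -55.85589599609375 (148.6795654296875, 27.77291488647461) 50.42036056518555 0.05006804678782739 107
bed 548.3911743164062 287.2819519042969 (190.86184692382812, 192.34056091308594) 83.95169067382812 0.030726762364191584 3546
lips 549.7015991210938 288.83648681640625 (193.7366943359375, 191.70509338378906) 83.50763702392578 0.03879780686005563 958
nest 545.903564453125 286.8369140625 (200.71295166015625, 199.14305114746094) 83.64057922363281 0.031266427945346176 5826
```

View pics/crop1.png

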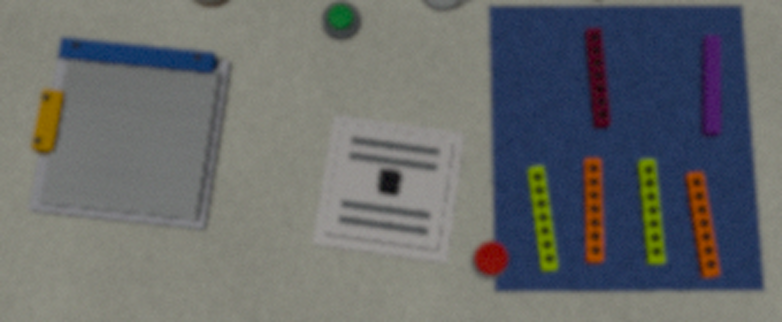

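Run:
```python
from seg import *
c=cam('top')
hsv=cv2.cvtColor(c['pixels'],cv2.COLOR_BGR2HSV)
w=cloud(c)
for (u,v) in [(315,190),(317,196),(338,185),(385,190),(362,188),(100,152),(250,160),(230,190),(210,190),(265,200),(340,130)]: print(u,v,hsv[v,u],np.round(w[v,u],3))
def fit(m,z,name):
    m=cv2.morphologyEx(m.astype(np.uint8),cv2.MORPH_CLOSE,np.ones((3,3)))
    n,l,s,ce=cv2.connectedComponentsWithStats(m)
    i=1+np.argmax(s[1:,4]); v,u=np.where(l==i)
    Q=np.array([world(c,a,b,z=z)[:2] for a,b in zip(u,v)])*1000
    print(name,cv2.minAreaRect(Q.astype(np.float32)),len(Q))
box=np.zeros((384,512),bool);box[140:222,205:290]=1
fit(box&(hsv[...,1]<22)&(hsv[...,2]>185),0.006,'carrier white')
for z0 in(.003,.010,.014):
    fit(box&(w[...,2]>z0),.018 if z0>.005 else .006,'d%g'%z0)
g=box&(hsv[...,2]<60); fit(g,.05,'grip')
x0=imaging
```

```text
315 190 [ 36 255 111] [ 0.457 -0.179  0.02 ]
317 196 [ 36 255 122] [ 0.442 -0.184  0.017]
338 185 [ 11 220  73] [ 0.47  -0.238  0.018]
385 190 [  9 197  79] [ 0.456 -0.358  0.021]
362 188 [ 36 255 127] [ 0.462 -0.3    0.017]
100 152 [ 22 255 142] [0.554 0.373 0.038]
250 160 [ 18   9 142] [ 0.536 -0.012  0.021]
230 190 [ 50   6 121] [0.457 0.039 0.022]
210 190 [ 30  19 135] [ 0.462  0.093 -0.   ]
265 200 [ 15   5 108] [ 0.431 -0.051  0.021]
340 130 [169 227  63] [ 0.618 -0.249  0.022]Traceback (most recent call last):
  File "<stdin>", line 13, in <module>
  File "<stdin>", line 9, in fit
    return _wrapfunc(a, 'argmax', axis=axis, out=out, **kwds)
    return bound(*args, **kwds)
ValueError: attempt to get argmax of an empty sequence
```

```bash
sed -i "s/'lime':((30,120,120)/'lime':((30,150,60)/; s/'orange':((6,150,150),(16/'orange':((5,140,50),(17/; s/'yellow':((17,150,150)/'yellow':((18,150,80)/; s/(165,100,40)/(162,100,25)/" seg.py
python3 - <<'E'
from seg import *
c=cam('top')
hsv=cv2.cvtColor(c['pixels'],cv2.COLOR_BGR2HSV)
w=cloud(c)
B=(0.25,0.7,-0.45,-0.05)
for k in('lime','orange','maroon'): strips(c,k,B,ztop=.018)
strips(c,'yellow',(0.4,0.7,0.25,0.42),(0.02,0.06),minn=20)
def fit(m,z,name):
    m=cv2.morphologyEx(m.astype(np.uint8),cv2.MORPH_CLOSE,np.ones((3,3)))
    m=cv2.morphologyEx(m.astype(np.uint8),cv2.MORPH_OPEN,np.ones((3,3)))
    n,l,s,ce=cv2.connectedComponentsWithStats(m)
    i=1+np.argmax(s[1:,4]); v,u=np.where(l==i)
    Q=np.array([world(c,a,b,z=z)[:2] for a,b in zip(u,v)])*1000
    print(name,cv2.minAreaRect(Q.astype(np.float32)),len(Q))
box=np.zeros((384,512),bool);box[140:222,205:285]=1
fit(box&(hsv[...,1]<14),0.006,'carrier white')
for z0 in(.003,.012):
    fit(box&(w[...,2]>z0),.018 if z0>.005 else .006,'d%g'%z0)
box[150:210,220:275]=1
g=box&(hsv[...,2]<35); g[:172]=0;g[192:]=0;g[:,:240]=0;g[:,260:]=0; 
v,u=np.where(g);print(u.mean(),v.mean(),world(c,u.mean(),v.mean(),z=.05),g.sum())
E
```

```text
lime c 453.2 -300.7 size 118.0 19.4 ang 2.6 z 18.0 n 336
lime c 445.8 -179.6 size 118.1 18.0 ang 6.0 z 18.0 n 316
orange c 454.8 -236.6 size 115.8 18.0 ang -2.3 z 18.0 n 320
orange c 438.6 -356.8 size 116.0 19.6 ang 5.5 z 18.0 n 345
maroon c 609.9 -248.0 size 114.5 16.4 ang 2.5 z 18.0 n 260
yellow c 553.3 370.2 size 69.5 23.4 ang -6.5 z 39.9 n 228
carrier white ((483.5269775390625, -8.269210815429688), (155.34095764160156, 155.89068603515625), 81.81830596923828) 3345
d0.003 ((486.93414306640625, -7.060150146484375), (183.17733764648438, 218.03829956054688), 85.01368713378906) 4154
d0.012 ((483.2895202636719, -8.357650756835938), (127.85332489013672, 129.0970916748047), 81.56886291503906) 2421
248.82222222222222 178.86666666666667 [ 0.47927947 -0.01003243  0.05      ] 45
```

```bash
cat > plan.py <<'E'
from h import *
import sys
def plan(x,y,z,yaw,verbose=1):
    o=sensors.get_obs(); p=np.array(o['ee_pos']); Rc=R.from_euler('xyz',o['tcp_rot'],degrees=True)
    Rt=R.from_euler('xyz',[-90,0,yaw],degrees=True)
    d=Rc.inv().apply(np.array([x,y,z])-p)*100
    rv=(Rc.inv()*Rt).as_rotvec(degrees=True)
    n=max(np.linalg.norm(d)/4.17,np.linalg.norm(rv)/7.16)
    print('from',np.round(p,4),np.round(o['tcp_rot'],2),'open',round(o['opening'],4),'t',o['time'],'F',np.round(o['wrist_force'],1))
    print('ROW',np.round(d,2).tolist(),np.round(rv,2).tolist(),'rows>=%.1f'%n)
if __name__=='__main__': plan(*map(float,sys.argv[1:5]))
E
python3 plan.py 0.47 -0.03 0.26 -8.3
```

```text
from [ 0.1911 -0.5157  0.3039] [-90.     0.   -69.67] open 0.0859 t 1.3 F [-0.6  0.1 -0. ]
ROW [-35.86, 4.39, 43.03] [-0.0, -61.37, -0.0] rows>=13.5
```

arm_command --rows '[-35.9,4.4,43,0,-61.4,0,0.4,-35.9,4.4,43,0,-61.4,0,0.4,-35.9,4.4,43,0,-61.4,0,0.4,-35.9,4.4,43,0,-61.4,0,0.4,-35.9,4.4,43,0,-61.4,0,0.4,-35.9,4.4,43,0,-61.4,0,0.4,-35.9,4.4,43,0,-61.4,0,0.4,-35.9,4.4,43,0,-61.4,0,0.4,-35.9,4.4,43,0,-61.4,0,0.4,-35.9,4.4,43,0,-61.4,0,0.4,-35.9,4.4,43,0,-61.4,0,0.4,-35.9,4.4,43,0,-61.4,0,0.4]'

```text
time: 2.3
ee_pos: [0.4394, -0.0812, 0.2649]
tcp_rot: [-90.0, -0.1, -8.3]
wrist_force: [1.2, -0.6, 0.3]
opening: 0.0599
```

Run:
```python
from plan import *
c=cam('wrist','w1.png')
plan(0.483,-0.008,0.16,-8.3)
```

```text
from [ 0.442  -0.0761  0.2638] [-8.985e+01 -4.000e-02 -8.020e+00] open 0.0598 t 2.35 F [-1.1  3.7 -2.3]
ROW [3.11, 10.4, 7.29] [-0.15, 0.28, 0.04] rows>=3.1
```

View pics/w1.png

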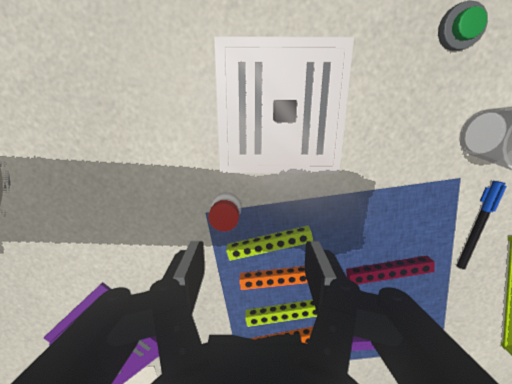

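```bash
cat > car.py <<'E'
from h import *
def block(c,r):
    # dark grip top nearest to pixel r
    pass
E
python3 - <<'E'
from plan import *
c=cam('wrist')
w=cloud(c); hsv=cv2.cvtColor(c['pixels'],cv2.COLOR_BGR2HSV)
near=(abs(w[...,0]-.483)<.12)&(abs(w[...,1]+.008)<.12)
def fit(m,z,name):
    m=cv2.morphologyEx(m.astype(np.uint8),cv2.MORPH_OPEN,np.ones((3,3)))
    n,l,s,ce=cv2.connectedComponentsWithStats(m)
    i=1+np.argmax(s[1:,4]); v,u=np.where(l==i)
    Q=np.array([world(c,a,b,z=z)[:2] for a,b in zip(u,v)])*1000
    print(name,np.round(np.hstack([np.array(x).ravel() for x in cv2.minAreaRect(Q.astype(np.float32))]),1),len(Q), 'zmed',np.nanmedian(w[l==i][:,2]))
fit(near&(w[...,2]>.012)&(w[...,2]<.025),.018,'deck')
fit(near&(w[...,2]>.042)&(w[...,2]<.056),.05,'grip')
fit(near&(w[...,2]>.003)&(w[...,2]<.03),.006,'flange')
plan(0.483,-0.008,0.16,-8.3)
E
```

```text
deck [481.6  -8.2 127.6 127.6  81.6] 12541 zmed 0.01808295203409177
grip [ 397.  -111.3   35.2   27.8    0.8] 558 zmed 0.044934571458929845
flange [481.7  -8.2 152.1 152.   81.6] 16796 zmed 0.017758913868684834
from [ 0.4406 -0.0787  0.264 ] [-8.994e+01  2.000e-02 -7.900e+00] open 0.0598 t 2.4 F [ 0.3 -0.3 -0.5]
ROW [3.23, 10.41, 7.58] [-0.06, 0.4, -0.02] rows>=3.2
```

Run:
```python
from plan import *
plan(0.4817,-0.0082,0.14,-8.4)
```

```text
from [ 0.4406 -0.0787  0.264 ] [-8.994e+01  2.000e-02 -7.900e+00] open 0.0598 t 2.4 F [ 0.3 -0.3 -0.5]
ROW [3.11, 12.41, 7.54] [-0.06, 0.5, -0.02] rows>=3.6
```

arm_command --rows '[3.1,5,7.5,0,0.5,0,0.4,3.1,12.4,7.5,0,0.5,0,0.2,3.1,12.4,7.5,0,0.5,0,0.2,3.1,12.4,7.5,0,0.5,0,0.2,3.1,12.4,7.5,0,0.5,0,0.2,3.1,12.4,7.5,0,0.5,0,0.2,3.1,12.4,7.5,0,0.5,0,0.2]'

```text
time: 2.98
ee_pos: [0.4807, -0.0141, 0.1425]
tcp_rot: [-90.0, -0.1, -8.8]
wrist_force: [0.1, 0.2, 0.4]
opening: 0.0511
```

Run:
```python
from plan import *
c=cam('wrist','w2.png')
plan(0.4817,-0.0082,0.095,-8.4)
```

```text
from [ 0.481  -0.0143  0.143 ] [-89.99  -0.16  -8.82] open 0.0512 t 3.0333 F [0.6 0.6 0.5]
ROW [-0.04, 4.8, 0.61] [-0.01, -0.42, 0.16] rows>=1.2
```

View pics/w2.png

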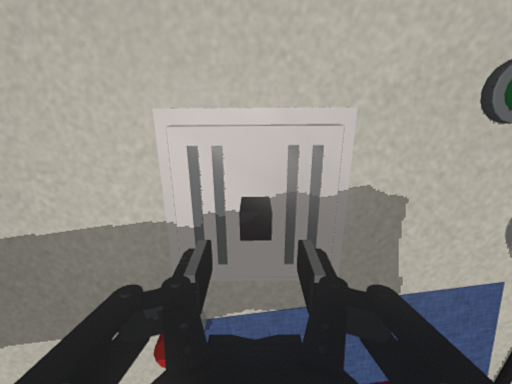

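arm_command --rows '[0,0,0.6,0,-0.4,0,0.2,0,4.8,0.6,0,-0.4,0,0.2,0,4.8,0.6,0,-0.4,0,0.2,0,4.8,0.6,0,-0.4,0,0.2]' --force 80

```text
time: 3.37
ee_pos: [0.4802, -0.0077, 0.0918]
tcp_rot: [-90.0, 0.2, -8.4]
wrist_force: [-0.4, -0.5, 1.0]
opening: 0.0515
```

```bash
python3 plan.py 0.4817 -0.0082 0.095 -8.4
```

```text
from [ 0.4802 -0.0077  0.0918] [-90.02   0.16  -8.39] open 0.0515 t 3.3667 F [-0.4 -0.5  1. ]
ROW [0.15, -0.32, -0.03] [0.02, 0.01, -0.16] rows>=0.1
```

arm_command --rows '[0.1,-0.3,0,0,0,0,0.2,0.1,-0.3,0,0,0,0,-0.6,0.1,-0.3,0,0,0,0,-0.9,0.1,-0.3,0,0,0,0,-0.9,0.1,-0.3,0,0,0,0,-0.9,0.1,-0.3,0,0,0,0,-0.9]' --force 80

```text
time: 3.87
ee_pos: [0.4832, -0.0078, 0.0978]
tcp_rot: [-90.0, -0.2, -8.4]
wrist_force: [-1.3, 0.1, 7.7]
opening: 0.0208
```

Run:
```python
from plan import *
st()
```

```text
{'time': 3.8667, 'q': [-0.9192, -3.0871, -20.9736, 71.9434, -0.0044, 97.4552], 'ee_pos': [0.4832, -0.0078, 0.0978], 'tcp_rot': [-89.9823, -0.1693, -8.3744], 'wrist_force': [-1.3376, 0.0934, 7.6595], 'opening': 0.0208}
```

arm_command --rows '[0,-0.5,0,0,0,0,-0.9,0,-4,0,0,0,0,-0.9,0,-7,0,0,0,0,-0.9,0,-7,0,0,0,0,-0.9,0,-7,0,0,0,0,-0.9,0,-7,0,0,0,0,-0.9]' --force 80

```text
time: 4.37
ee_pos: [0.4819, -0.0077, 0.165]
tcp_rot: [-90.0, 0.1, -8.4]
wrist_force: [-0.2, -0.5, -5.8]
opening: 0.0204
```

Run:
```python
from plan import *
c=cam('wrist','w3.png')
st()
plan(0.535,0.20,0.19,-6.4)
```

```text
{'time': 4.4167, 'q': [-0.9156, -4.6933, -15.0317, 79.788, 0.0032, 97.4567], 'ee_pos': [0.4816, -0.0077, 0.1644], 'tcp_rot': [-90.0132, 0.1258, -8.3724], 'wrist_force': [0.3865, -0.0788, -4.205], 'opening': 0.0211}
from [ 0.4816 -0.0077  0.1644] [-90.01   0.13  -8.37] open 0.0211 t 4.4167 F [ 0.4 -0.1 -4.2]
ROW [2.25, -2.57, 21.32] [0.01, -1.97, -0.13] rows>=5.2
```

View pics/w3.png

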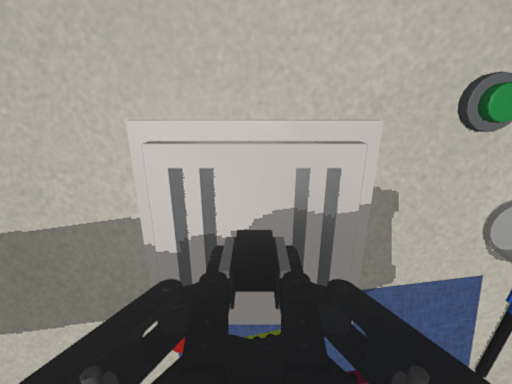

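arm_command --rows '[2.2,-3.5,13,0,-2,0,-0.9,2.2,-3.5,13,0,-2,0,-0.9,2.2,-3.5,13,0,-2,0,-0.9,2.2,-3.5,13,0,-2,0,-0.9,2.2,-3.5,13,0,-2,0,-0.9,2.2,-3.5,13,0,-2,0,-0.9,2.2,-3.5,13,0,-2,0,-0.9]'

```text
time: 5.0
ee_pos: [0.5223, 0.1171, 0.1993]
tcp_rot: [-90.1, 0.1, -6.4]
wrist_force: [0.0, -0.6, -5.4]
opening: 0.0204
```

Run:
```python
from plan import *
c=cam('wrist','w4.png')
st()
w=cloud(c)
hsv=cv2.cvtColor(c['pixels'],cv2.COLOR_BGR2HSV)
for n,lo,hi in(('blue',(100,120,40),(118,255,255)),('yellow',(18,130,60),(30,255,255))):
    m=(cv2.inRange(hsv,lo,hi)>0)&(w[...,2]>.034)&(w[...,2]<.044)&(w[...,1]>.15)
    m=cv2.morphologyEx(m.astype(np.uint8),cv2.MORPH_OPEN,np.ones((3,3)))
    k,l,s,ce=cv2.connectedComponentsWithStats(m); i=1+np.argmax(s[1:,4])
    v,u=np.where(l==i); print(n,len(u),np.median(w[l==i][:,2]), 'u',u.min(),u.max(),'v',v.min(),v.max())
    Q=np.array([world(c,a,b,z=.038)[:2] for a,b in zip(u,v)])*1000
    r=cv2.minAreaRect(Q.astype(np.float32)); print(np.round(r[0],1),np.round(r[1],1),round(r[2],2)); print(np.round(cv2.boxPoints(r),1).tolist())
```

```text
{'time': 5.05, 'q': [12.6138, 2.2524, -4.3222, 83.5512, -0.0137, 109.0297], 'ee_pos': [0.5223, 0.1168, 0.1995], 'tcp_rot': [-90.054, 0.1145, -6.416], 'wrist_force': [-0.3978, 0.2499, -4.8775], 'opening': 0.0206}
blue 3151 0.037938269594075674 u 350 393 v 0 103
[623.6 227.6] [71.5 24.4] 83.66
[[607.5999755859375, 193.39999389648438], [631.7999877929688, 190.8000030517578], [639.7000122070312, 261.79998779296875], [615.5, 264.5]]Traceback (most recent call last):
  File "<stdin>", line 9, in <module>
    return _wrapfunc(a, 'argmax', axis=axis, out=out, **kwds)
    return bound(*args, **kwds)
ValueError: attempt to get argmax of an empty sequence
```

View pics/w4.png

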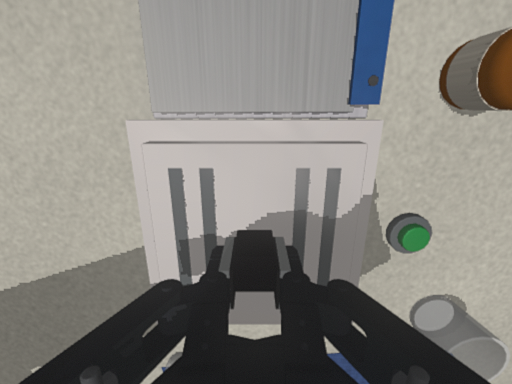

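```bash
python3 plan.py 0.5335 0.2768 0.15 -6.35
```

```text
from [0.5223 0.1168 0.1995] [-90.05   0.11  -6.42] open 0.0206 t 5.05 F [-0.4  0.2 -4.9]
ROW [-0.67, 4.94, 16.03] [0.05, -0.07, -0.11] rows>=4.0
```

arm_command --rows '[-0.7,0,8,0,0,0,-0.9,-0.7,0,16,0,0,0,-0.9,-0.7,4,16,0,0,0,-0.9,-0.7,4.9,16,0,0,0,-0.9,-0.7,4.9,16,0,0,0,-0.9,-0.7,4.9,16,0,0,0,-0.9,-0.7,4.9,16,0,0,0,-0.9,-0.7,4.9,16,0,0,0,-0.9]'

```text
time: 5.72
ee_pos: [0.5341, 0.2761, 0.1525]
tcp_rot: [-90.0, -0.0, -6.5]
wrist_force: [-0.3, -0.5, -3.4]
opening: 0.0203
```

```bash
cat > nest.py <<'E'
from plan import *
def look(name,pr=True):
    c=cam('wrist',name); w=cloud(c); hsv=cv2.cvtColor(c['pixels'],cv2.COLOR_BGR2HSV); out={}
    for n,lo,hi in(('blue',(100,120,40),(118,255,255)),('yellow',(18,130,60),(30,255,255))):
        m=(cv2.inRange(hsv,lo,hi)>0)&(w[...,2]>.034)&(w[...,2]<.044)&(w[...,1]>.15)
        m=cv2.morphologyEx(m.astype(np.uint8),cv2.MORPH_OPEN,np.ones((3,3)))
        k,l,s,ce=cv2.connectedComponentsWithStats(m)
        if k<2: continue
        i=1+np.argmax(s[1:,4])
        v,u=np.where(l==i); print(n,len(u),'u',u.min(),u.max(),'v',v.min(),v.max())
        Q=np.array([world(c,a,b,z=.038)[:2] for a,b in zip(u,v)])*1000
        th=np.radians(-6.35); M=np.array([[np.cos(th),np.sin(th)],[-np.sin(th),np.cos(th)]])
        q=Q@M.T
        r=cv2.minAreaRect(Q.astype(np.float32)); print(np.round(r[0],1),np.round(r[1],1),round(r[2],2),'ex',np.round(np.percentile(q[:,0],[2,98]),1),'ey',np.round(np.percentile(q[:,1],[2,98]),1))
    return c,w,hsv
E
python3 - <<'E'
from nest import *
look('w5.png')
plan(0.5335,0.2768,0.125,-6.35)
E
```

```text
blue 4177 u 373 421 v 77 224
[632.9 314.5] [103.  25.] 83.9 ex [583.2 606.2] ey [338.6 432.9]
yellow 4090 u 215 325 v 60 100
[553.8 373.2] [23.5 69.4] 83.53 ex [475.8 542.6] ey [421.  443.9]
from [0.5343 0.2761 0.1529] [-8.997e+01 -7.000e-02 -6.470e+00] open 0.0206 t 5.7667 F [ 0.1  0.5 -4.3]
ROW [-0.09, 2.79, 0.06] [-0.03, -0.12, 0.07] rows>=0.7
```

View pics/w5.png

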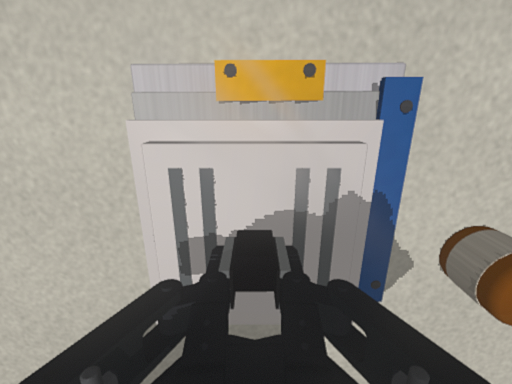

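arm_command --rows '[0,2,0,0,0,0,-0.9,0,3,0,0,0,0,-0.9,0,3.5,0,0,0,0,-0.9,0,3.5,0,0,0,0,-0.9]'

```text
time: 6.1
ee_pos: [0.5349, 0.2766, 0.12]
tcp_rot: [-89.9, -0.2, -6.5]
wrist_force: [-1.3, -4.0, 11.1]
opening: 0.0202
```

Run:
```python
from plan import *
st()
```

```text
{'time': 6.1, 'q': [27.3628, 12.2458, -2.1257, 75.3827, -0.0529, 123.8252], 'ee_pos': [0.5349, 0.2766, 0.12], 'tcp_rot': [-89.9072, -0.2337, -6.4627], 'wrist_force': [-1.3477, -3.9958, 11.0812], 'opening': 0.0202}
```

arm_command --rows '[0,0.3,0,0,0,0,-0.9,0,0.3,0,0,0,0,-0.9,0,0.3,0,0,0,0,-0.9]' --force 100

```text
time: 6.35
ee_pos: [0.5349, 0.2766, 0.1198]
tcp_rot: [-89.9, -0.3, -6.5]
wrist_force: [-9.1, -8.1, 32.5]
opening: 0.0202
```

Run:
```python
from plan import *
c=cam('wrist','w6.png')
st()
w=cloud(c)
# deck height, flange height
hsv=cv2.cvtColor(c['pixels'],cv2.COLOR_BGR2HSV)
for (u,v) in [(200,150),(250,150),(340,150),(155,200),(150,128),(250,130),(370,130),(250,106),(160,106),(350,106)]: print((u,v),np.round(w[v,u],4))
```

```text
{'time': 6.4, 'q': [27.365, 12.1773, -2.2311, 75.2547, -0.056, 123.8275], 'ee_pos': [0.5349, 0.2766, 0.1198], 'tcp_rot': [-89.859, -0.311, -6.463], 'wrist_force': [-9.5167, -8.1324, 31.1757], 'opening': 0.0203}
(200, 150) [0.5105 0.3398 0.04  ]
(250, 150) [0.5385 0.3364 0.0391]
(340, 150) [0.5892 0.3307 0.0399]
(155, 200) [0.4787 0.3136 0.0406]
(150, 128) [0.4808 0.3544 0.0277]
(250, 130) [0.5396 0.3465 0.028 ]
(370, 130) [0.6109 0.3383 0.0277]
(250, 106) [0.5412 0.36   0.0214]
(160, 106) [0.4873 0.3661 0.0211]
(350, 106) [0.6004 0.3532 0.0234]
```

View pics/w6.png

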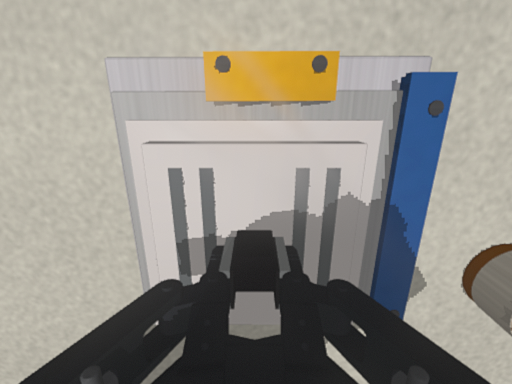

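arm_command --rows '[0,-0.15,0,0,0,0,-0.9,0.4,-0.15,0,0,0,0,-0.9,0.8,-0.15,0,0,0,0,-0.9,1.1,-0.15,0,0,0,0,-0.9,1.3,-0.15,0,0,0,0,-0.9,1.4,-0.15,0,0,0,0,-0.9,1.4,-0.15,0,0,0,0,-0.9]'

```text
time: 6.98
ee_pos: [0.5476, 0.2762, 0.1199]
tcp_rot: [-89.8, -0.1, -6.4]
wrist_force: [-13.2, 0.8, 23.2]
opening: 0.0203
```

```bash
cat > e.py <<'E'
from plan import *
o=st(); th=np.radians(-6.35); M=np.array([[np.cos(th),np.sin(th)],[-np.sin(th),np.cos(th)]])
print('off from dock est',np.round(M@np.array(o['ee_pos'][:2])*1000-[515.1,352.5],1),'F nest',np.round(M@np.array(o['wrist_force'][:2]),1))
E
python3 e.py
```

```text
{'time': 6.9833, 'q': [26.7198, 13.789, -0.3171, 75.7026, 0.1344, 123.0922], 'ee_pos': [0.5476, 0.2762, 0.1199], 'tcp_rot': [-89.7829, -0.0869, -6.3724], 'wrist_force': [-13.2373, 0.7869, 23.1855], 'opening': 0.0203}
off from dock est [ -1.4 -17.4] F nest [-13.2  -0.7]
```

arm_command --rows '[0.2,0,0,0,0,0,-0.9,0.35,0,0,0,0,0,-0.9,0.35,0,0,0,0,0,-0.9,0.35,0,0,0,0,0,-0.9]'

```text
time: 7.32
ee_pos: [0.5504, 0.2759, 0.1199]
tcp_rot: [-89.8, -0.0, -6.3]
wrist_force: [-16.8, 1.7, 24.7]
opening: 0.0201
```

```bash
python3 e.py
```

```text
{'time': 7.3167, 'q': [26.566, 14.1615, 0.1286, 75.8311, 0.1713, 122.9161], 'ee_pos': [0.5504, 0.2759, 0.1199], 'tcp_rot': [-89.7823, -0.0211, -6.35], 'wrist_force': [-16.7852, 1.6971, 24.7462], 'opening': 0.0201}
off from dock est [  1.4 -17.4] F nest [-16.9  -0.2]
```

Moved 2.8 mm with little force rise; push further.

arm_command --rows '[0.2,0,0,0,0,0,-0.9,0.3,0,0,0,0,0,-0.9,0.3,0,0,0,0,0,-0.9,0.3,0,0,0,0,0,-0.9]'

```text
time: 7.65
ee_pos: [0.5509, 0.2757, 0.1198]
tcp_rot: [-89.8, 0.3, -6.3]
wrist_force: [-32.5, 0.5, 32.9]
opening: 0.0202
```

```bash
python3 e.py
python3 - <<'E'
from plan import *
cam('wrist','w7.png')
E
```

```text
{'time': 7.65, 'q': [26.4832, 14.4469, 0.4668, 76.1606, 0.3045, 122.7633], 'ee_pos': [0.5509, 0.2757, 0.1198], 'tcp_rot': [-89.8201, 0.2831, -6.28], 'wrist_force': [-32.4752, 0.5189, 32.8737], 'opening': 0.0202}
off from dock est [  2.  -17.5] F nest [-32.3  -3.1]
```

View pics/w7.png

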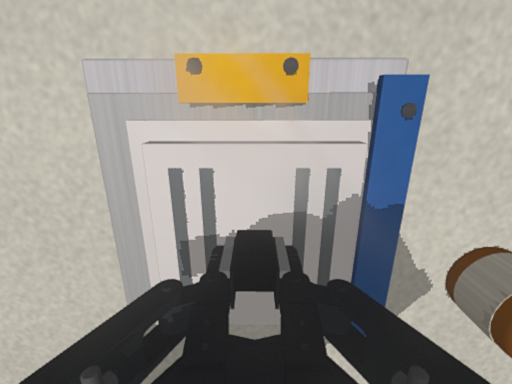

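arm_command --rows '[-0.1,-0.1,0.3,0,0,0,-0.9,-0.1,-0.1,0.7,0,0,0,-0.9,-0.1,-0.1,1.1,0,0,0,-0.9,-0.1,-0.1,1.4,0,0,0,-0.9,-0.1,-0.1,1.6,0,0,0,-0.9,-0.1,-0.1,1.8,0,0,0,-0.9,-0.1,-0.1,1.8,0,0,0,-0.9]'

```text
time: 8.28
ee_pos: [0.5523, 0.2898, 0.1198]
tcp_rot: [-90.3, 0.2, -6.5]
wrist_force: [-28.1, -21.6, 31.2]
opening: 0.0199
```

```bash
python3 e.py
```

```text
{'time': 8.2833, 'q': [27.7288, 15.6779, 1.9607, 76.6594, -0.1384, 124.188], 'ee_pos': [0.5523, 0.2898, 0.1198], 'tcp_rot': [-90.3261, 0.2337, -6.4593], 'wrist_force': [-28.0531, -21.5929, 31.1787], 'opening': 0.0199}
off from dock est [ 1.8 -3.4] F nest [-25.5 -24.6]
```

arm_command --rows '[-0.15,-0.1,0.1,0,0,0,-0.9,-0.15,-0.1,0.3,0,0,0,-0.9,-0.15,-0.1,0.5,0,0,0,-0.9,-0.15,-0.1,0.5,0,0,0,-0.9]'

```text
time: 8.62
ee_pos: [0.5526, 0.294, 0.1198]
tcp_rot: [-90.4, 0.1, -6.5]
wrist_force: [-18.3, -25.1, 22.2]
opening: 0.0203
```

```bash
python3 e.py
```

```text
{'time': 8.6167, 'q': [28.1181, 15.9395, 2.2825, 76.684, -0.2971, 124.6353], 'ee_pos': [0.5526, 0.294, 0.1198], 'tcp_rot': [-90.4382, 0.1117, -6.5167], 'wrist_force': [-18.3055, -25.0667, 22.1922], 'opening': 0.0203}
off from dock est [1.5 0.8] F nest [-15.4 -26.9]
```

arm_command --rows '[0,0,0.2,0,0,0,-0.9,0,0,0.3,0,0,0,-0.9,0,0,0.3,0,0,0,-0.9]'

```text
time: 8.87
ee_pos: [0.5526, 0.2945, 0.1199]
tcp_rot: [-90.7, 0.1, -6.6]
wrist_force: [-22.0, -41.2, 27.3]
opening: 0.0202
```

```bash
python3 e.py
python3 - <<'E'
from plan import *
cam('wrist','w8.png')
E
```

```text
{'time': 8.8667, 'q': [28.2285, 16.1323, 2.5192, 76.9131, -0.5205, 124.8421], 'ee_pos': [0.5526, 0.2945, 0.1199], 'tcp_rot': [-90.7278, 0.1344, -6.6121], 'wrist_force': [-21.9684, -41.1659, 27.3181], 'opening': 0.0202}
off from dock est [1.6 1.3] F nest [-17.3 -43.3]
```

View pics/w8.png

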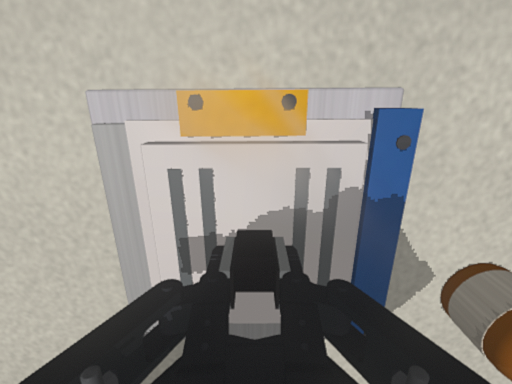

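arm_command --rows '[-0.15,0,-0.4,0,0,0,-0.9,-0.2,-0.5,-0.5,0,0,0,-0.9,-0.2,-0.85,-0.5,0,0,0,-0.9,-0.2,-0.85,-0.5,0,0,0,-0.9]'

```text
time: 9.25
ee_pos: [0.5522, 0.2937, 0.1243]
tcp_rot: [-90.3, 0.0, -6.5]
wrist_force: [4.7, -9.0, -13.4]
opening: 0.0203
```

```bash
python3 e.py
```

```text
{'time': 9.25, 'q': [28.0759, 15.6402, 2.4128, 76.9427, -0.1936, 124.594], 'ee_pos': [0.5522, 0.2937, 0.1243], 'tcp_rot': [-90.2559, 0.0301, -6.5179], 'wrist_force': [4.6877, -8.9776, -13.3859], 'opening': 0.0203}
off from dock est [1.3 0.5] F nest [ 5.7 -8.4]
```

arm_command --rows '[0.1,0.15,0,0,0,0,-0.9,0.1,0.15,0,0,0,0,-0.3,0.1,0.15,0,0,0,0,0,0.1,0.15,0,0,0,0,0.1,0.1,0.15,0,0,0,0,0.1]'

```text
time: 9.67
ee_pos: [0.5533, 0.2964, 0.1251]
tcp_rot: [-89.9, -0.1, -6.4]
wrist_force: [0.7, -0.3, -0.3]
opening: 0.0471
```

```bash
python3 e.py
```

```text
{'time': 9.6667, 'q': [28.1761, 15.714, 2.5901, 76.7946, 0.0058, 124.5652], 'ee_pos': [0.5533, 0.2964, 0.1251], 'tcp_rot': [-89.949, -0.0639, -6.3891], 'wrist_force': [0.7004, -0.3173, -0.2565], 'opening': 0.0471}
off from dock est [2.1 3.3] F nest [ 0.7 -0.2]
```

arm_command --rows '[0,-4,0,0,0,0,0.1,0,-8,0,0,0,0,0.1,0,-11,-6,0,0,0,0.1,0,-11,-8,0,0,0,0.1,0,-11,-8,0,0,0,0.1]'

```text
time: 10.08
ee_pos: [0.5444, 0.2131, 0.2386]
tcp_rot: [-89.9, -0.3, -6.5]
wrist_force: [-0.6, 0.2, -0.4]
opening: 0.0471
```

Run:
```python
from nest import *
c,w,hsv=look('w9.png'); st()
th=np.radians(-6.35); M=np.array([[np.cos(th),np.sin(th)],[-np.sin(th),np.cos(th)]])
near=(abs(w[...,0]-.55)<.12)&(abs(w[...,1]-.29)<.12)&(hsv[...,1]<60)
for nm,lo,hi,z in(('deck',.0405,.048,.044),('grip',.066,.082,.076)):
    m=(near&(w[...,2]>lo)&(w[...,2]<hi)).astype(np.uint8)
    m=cv2.morphologyEx(m,cv2.MORPH_OPEN,np.ones((3,3)))
    n,l,s,ce=cv2.connectedComponentsWithStats(m)
    i=1+np.argmax(s[1:,4]); v,u=np.where(l==i)
    Q=np.array([world(c,a,b,z=z)[:2] for a,b in zip(u,v)])*1000
    r=cv2.minAreaRect(Q.astype(np.float32)); print(nm,len(u),np.round(r[0],1),np.round(r[1],1),r[2],'e',M@np.array(r[0])-[515.1,352.5],np.median(w[l==i][:,2]))
```

```text
blue 3507 u 320 355 v 11 166
[631.4 296.9] [137.7  23.7] 83.71 ex [583.5 606.1] ey [306.5 432.3]
yellow 2192 u 204 284 v 0 29
[553.8 372.1] [21.7 69.4] 83.57 ex [476.  542.7] ey [420.3 442. ]
{'time': 10.1333, 'q': [21.5138, 8.775, 6.851, 87.8413, -0.0231, 118.0474], 'ee_pos': [0.5445, 0.2146, 0.2371], 'tcp_rot': [-89.91, -0.218, -6.5338], 'wrist_force': [0.4439, 0.245, 0.8845], 'opening': 0.0474}
deck 18438 [551.3 292.9] [127.6 127.5] 83.70973205566406 e [ 0.44977761 -0.37387934] 0.04407739347443576
grip 716 [551.3 293. ] [20.7 21.9] 83.48796844482422 e [ 0.44835762 -0.34732317] 0.07596808071002002
```

View pics/w9.png

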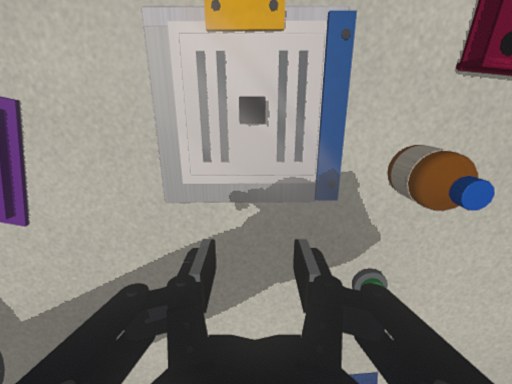

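```bash
python3 plan.py 0.40 -0.20 0.23 -86
```

```text
from [0.5445 0.2146 0.2371] [-89.91  -0.22  -6.53] open 0.0474 t 10.1333 F [0.4 0.2 0.9]
ROW [-9.64, 0.61, -42.83] [-0.23, 79.47, 0.12] rows>=11.1
```

arm_command --rows '[-9.6,0.6,-42.8,0,79.5,0,-0.05,-9.6,0.6,-42.8,0,79.5,0,-0.05,-9.6,0.6,-42.8,0,79.5,0,-0.05,-9.6,0.6,-42.8,0,79.5,0,-0.05,-9.6,0.6,-42.8,0,79.5,0,-0.05,-9.6,0.6,-42.8,0,79.5,0,-0.05,-9.6,0.6,-42.8,0,79.5,0,-0.05,-9.6,0.6,-42.8,0,79.5,0,-0.05,-9.6,0.6,-42.8,0,79.5,0,-0.05,-9.6,0.6,-42.8,0,79.5,0,-0.05,-9.6,0.6,-42.8,0,79.5,0,-0.05,-9.6,0.6,-42.8,0,79.5,0,-0.05]'

```text
time: 11.13
ee_pos: [0.4003, -0.2006, 0.2279]
tcp_rot: [-90.0, -0.0, -86.5]
wrist_force: [-0.3, 1.2, -0.7]
opening: 0.0404
```

```bash
sleep 0
cat > pk.py <<'E'
from seg import *
from plan import *
def lookstrips(name=None,cols=('lime','orange','maroon'),camn='wrist',zt=.018,zr=(0.008,0.03),box=(0.25,0.75,-0.45,-0.05),minn=300):
    c=cam(camn,name)
    for k in cols: strips(c,k,box,zr=zr,ztop=zt,minn=minn)
    return c
E
python3 - <<'E'
from pk import *
lookstrips('w10.png'); st()
E
```

```text
lime c 470.9 -176.6 size 64.0 17.2 ang 6.1 z 18.0 n 571
lime c 452.3 -298.6 size 116.2 20.4 ang 2.3 z 18.0 n 1547
orange c 454.3 -235.7 size 116.1 18.4 ang -1.1 z 18.0 n 1357
orange c 437.4 -353.8 size 116.4 22.7 ang 5.6 z 18.0 n 1784
maroon c 561.7 -249.2 size 26.5 18.8 ang 3.6 z 18.0 n 423
{'time': 11.1833, 'q': [-26.4132, -9.9108, -12.7037, 87.2181, 0.0094, 149.7831], 'ee_pos': [0.4009, -0.1991, 0.2279], 'tcp_rot': [-90.0048, 0.0137, -86.1963], 'wrist_force': [-0.6054, 0.8753, 0.295], 'opening': 0.0404}
```

View pics/w10.png

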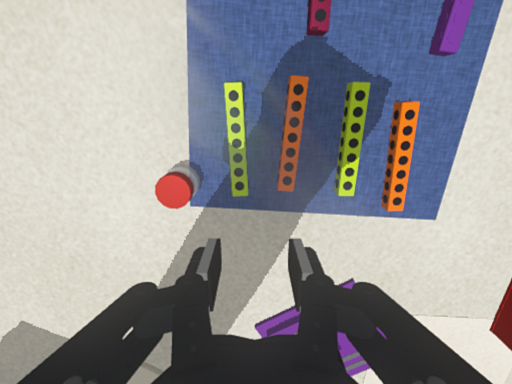

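```bash
python3 plan.py 0.446 -0.179 0.12 -84; python3 plan.py 0.446 -0.179 0.086 -84
```

```text
from [ 0.4009 -0.1991  0.2279] [-9.00e+01  1.00e-02 -8.62e+01] open 0.0404 t 11.1833 F [-0.6  0.9  0.3]
ROW [-1.7, 10.79, 4.64] [0.0, -2.2, -0.01] rows>=2.8
from [ 0.4009 -0.1991  0.2279] [-9.00e+01  1.00e-02 -8.62e+01] open 0.0404 t 11.1833 F [-0.6  0.9  0.3]
ROW [-1.7, 14.19, 4.64] [0.0, -2.2, -0.01] rows>=3.6
```

arm_command --rows '[-1.7,3,4.6,0,-2.2,0,-0.05,-1.7,9,4.6,0,-2.2,0,-0.05,-1.7,12,4.6,0,-2.2,0,-0.05,-1.7,12,4.6,0,-2.2,0,-0.05,-1.7,12,4.6,0,-2.2,0,-0.05,-1.7,12,4.6,0,-2.2,0,-0.05]'

```text
time: 11.68
ee_pos: [0.446, -0.1762, 0.1079]
tcp_rot: [-90.1, 0.1, -83.5]
wrist_force: [0.0, 0.1, 1.5]
opening: 0.0407
```

Run:
```python
from pk import *
cam('wrist','w11.png'); plan(0.446,-0.179,0.086,-84)
```

```text
from [ 0.4466 -0.1768  0.1094] [-8.995e+01 -2.000e-02 -8.355e+01] open 0.0405 t 11.7333 F [0.3 0.2 0.9]
ROW [0.21, 2.34, -0.09] [-0.05, 0.45, 0.02] rows>=0.6
```

View pics/w11.png

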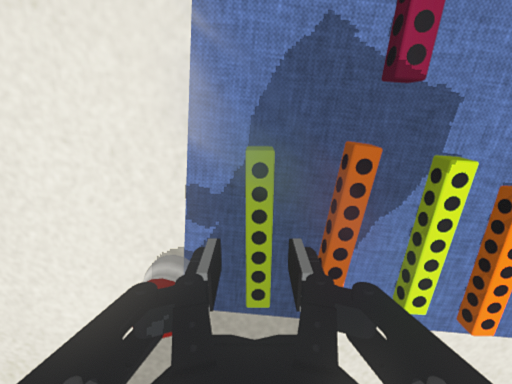

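arm_command --rows '[0.2,2.2,0,0,0.4,0,-0.05,0.2,2.2,0,0,0.4,0,-0.05,0.2,2.2,0,0,0.4,0,-0.4,0.2,2.2,0,0,0.4,0,-0.9,0.2,2.2,0,0,0.4,0,-0.9,0.2,2.2,0,0,0.4,0,-0.9,0.2,2.2,0,0,0.4,0,-0.9]' --force 50

```text
time: 12.32
ee_pos: [0.4468, -0.1797, 0.0882]
tcp_rot: [-89.9, -0.1, -84.1]
wrist_force: [-2.4, 0.3, 7.4]
opening: 0.0151
```

```bash
python3 plan.py 0.446 -0.179 0.21 -84
```

```text
from [ 0.4468 -0.1797  0.0882] [-8.987e+01 -6.000e-02 -8.406e+01] open 0.0151 t 12.3167 F [-2.4  0.3  7.4]
ROW [-0.06, -12.18, -0.04] [-0.13, -0.06, 0.06] rows>=2.9
```

arm_command --rows '[0,-4,0,0,0,0,-0.9,0,-8,0,0,0,0,-0.9,0,-12,0,0,0,0,-0.9,0,-12,0,0,0,0,-0.9,0,-12,0,0,0,0,-0.9]' --force 50

```text
time: 12.73
ee_pos: [0.4472, -0.1799, 0.2098]
tcp_rot: [-89.7, -0.2, -84.1]
wrist_force: [-0.1, 0.0, -1.2]
opening: 0.0152
```

Run:
```python
from pk import *
cam('wrist','w12.png'); st()
```

```text
{'time': 12.7833, 'q': [-21.915, -5.4001, -10.9085, 84.3391, 0.0026, 152.1539], 'ee_pos': [0.4465, -0.1796, 0.2077], 'tcp_rot': [-89.8639, -0.0689, -84.069], 'wrist_force': [0.0888, -0.0806, -1.205], 'opening': 0.0151}
```

View pics/w12.png

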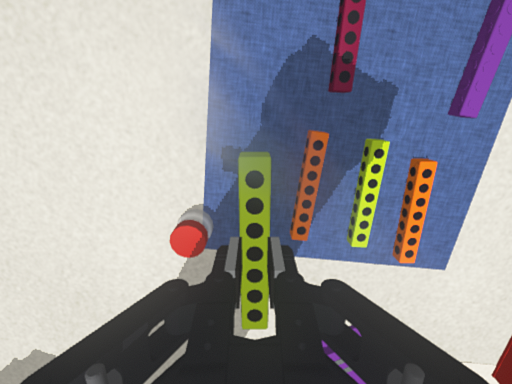

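```bash
cat > held.py <<'E'
from seg import *
from plan import *
def held(col,name=None):
    c=cam('wrist',name); o=sensors.get_obs(); w=cloud(c); hsv=cv2.cvtColor(c['pixels'],cv2.COLOR_BGR2HSV)
    Rc=R.from_euler('xyz',o['tcp_rot'],degrees=True)
    t=(w.reshape(-1,3)-o['ee_pos'])@Rc.as_matrix(); t=t.reshape(w.shape)
    m=(cv2.inRange(hsv,*map(np.array,RNG[col]))>0)&(abs(t[...,0])<.03)&(t[...,1]>.05)&(t[...,1]<.1)&(abs(t[...,2])<.1)
    P=t[m]*1000; print(col,'n',len(P),'tool x',np.round(np.percentile(P[:,0],[2,50,98]),1),'y',np.round(np.percentile(P[:,1],[5,20,50,95]),1),'z',np.round(np.percentile(P[:,2],[.5,50,99.5]),1))
    r=cv2.minAreaRect(P[:,[0,2]].astype(np.float32)); print(np.round(r[0],1),np.round(r[1],1),round(r[2],1))
E
python3 - <<'E'
from held import *
held('lime'); plan(.5970,.2878,.21,-6.35)
E
```

```text
lime n 2868 tool x [-8.3 -0.1  8.3] y [68.1 68.6 69.  70. ] z [-58.9   0.7  43.2]
[ 0.  -7.4] [ 17.5 104.9] 0.1
from [ 0.446  -0.1794  0.2063] [-8.998e+01 -1.000e-02 -8.407e+01] open 0.0154 t 12.8333 F [ 0.1  0.1 -1.6]
ROW [-44.91, -0.37, 19.84] [-0.01, -77.72, 0.02] rows>=11.8
```

arm_command --rows '[-44.9,-0.4,19.8,0,-77.7,0,-0.9,-44.9,-0.4,19.8,0,-77.7,0,-0.9,-44.9,-0.4,19.8,0,-77.7,0,-0.9,-44.9,-0.4,19.8,0,-77.7,0,-0.9,-44.9,-0.4,19.8,0,-77.7,0,-0.9,-44.9,-0.4,19.8,0,-77.7,0,-0.9,-44.9,-0.4,19.8,0,-77.7,0,-0.9,-44.9,-0.4,19.8,0,-77.7,0,-0.9,-44.9,-0.4,19.8,0,-77.7,0,-0.9,-44.9,-0.4,19.8,0,-77.7,0,-0.9,-44.9,-0.4,19.8,0,-77.7,0,-0.9,-44.9,-0.4,19.8,0,-77.7,0,-0.9]'

```text
time: 13.83
ee_pos: [0.5964, 0.2904, 0.2081]
tcp_rot: [-90.1, 0.1, -5.9]
wrist_force: [0.8, 0.6, 0.3]
opening: 0.0154
```

Run:
```python
from held import *
cam('wrist');cam('wrist'); held('lime','w13.png'); plan(.5970,.2878,.145,-6.35)
```

```text
lime n 2836 tool x [-9.5 -1.2  7.2] y [70.1 70.5 71.  71.9] z [-56.2   3.4  47.6]
[-1.2 -4.1] [ 17.9 106.5] 0.4
from [0.5962 0.2896 0.2072] [-90.12   0.2   -6.21] open 0.0155 t 13.9833 F [-0.3 -0.2 -1.5]
ROW [0.13, 6.22, -0.16] [0.12, 0.14, -0.2] rows>=1.5
```

View pics/w13.png

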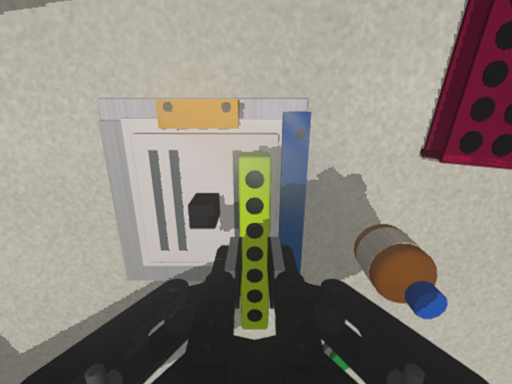

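arm_command --rows '[0.1,4,-0.2,0,0,0,-0.9,0.1,6.2,-0.2,0,0,0,-0.9,0.1,7,-0.2,0,0,0,-0.9,0.1,7,-0.2,0,0,0,-0.9,0.1,7,-0.2,0,0,0,-0.9]'

```text
time: 14.4
ee_pos: [0.5973, 0.2848, 0.1408]
tcp_rot: [-90.0, 0.0, -6.4]
wrist_force: [-0.7, -0.3, -0.5]
opening: 0.0157
```

Run:
```python
from held import *
held('lime'); plan(.5970,.2878,.131,-6.35)
```

```text
lime n 2848 tool x [-9.9 -1.8  6.6] y [70.6 71.1 71.5 72.5] z [-59.   -0.4  45. ]
[-1.6 -6.4] [ 17.5 106.5] 0.0
from [0.5978 0.2851 0.1419] [-8.995e+01 -8.000e-02 -6.410e+00] open 0.0154 t 14.45 F [ 0.5  0.3 -1.3]
ROW [-0.11, 1.09, 0.26] [-0.05, -0.06, 0.08] rows>=0.3
```

arm_command --rows '[0,0.5,0.2,0,0,0,-0.9,0,0.9,0.2,0,0,0,-0.9,0,0.9,0.2,0,0,0,-0.9,0,0.9,0.2,0,0,0,-0.9]'

```text
time: 14.78
ee_pos: [0.5982, 0.2878, 0.1323]
tcp_rot: [-89.9, -0.1, -6.4]
wrist_force: [1.7, 1.7, 3.1]
opening: 0.0152
```

Run:
```python
from held import *
st()
```

```text
{'time': 14.7833, 'q': [25.6939, 20.4808, 9.3753, 78.7697, 0.003, 122.0598], 'ee_pos': [0.5982, 0.2878, 0.1323], 'tcp_rot': [-89.9312, -0.1041, -6.366], 'wrist_force': [1.6756, 1.6676, 3.0858], 'opening': 0.0152}
```

arm_command --rows '[0,0,0,0,0,0,-0.5,0,0,0,0,0,0,-0.35,0,0,0,0,0,0,-0.35,0,0,0,0,0,0,-0.35,0,-3,0,0,0,0,-0.35,0,-7,0,0,0,0,-0.35,0,-8,0,0,0,0,-0.3,0,-8,0,0,0,0,-0.05]'

```text
time: 15.45
ee_pos: [0.5987, 0.288, 0.216]
tcp_rot: [-89.8, -0.3, -6.4]
wrist_force: [-0.2, -0.2, 0.8]
opening: 0.0402
```

```bash
cat > chk.py <<'E'
from seg import *
from plan import *
D=np.array([551.3,292.9]); th=np.radians(-6.35); M=np.array([[np.cos(th),np.sin(th)],[-np.sin(th),np.cos(th)]])
def chk(name,items,camn='wrist'):
    c=cam(camn,name)
    for col,zt in items:
        for r in strips(c,col,(.42,.68,.17,.42),zr=(zt-.008,zt+.008),ztop=zt,minn=100 if camn=='wrist' else 40):
            print('   nest', np.round(M@(np.array(r[:2])-D),1),'ang rel',round(r[4]+6.35,1))
E
python3 - <<'E'
from chk import *
chk('w14.png',[('lime',.062)]); plan(0.40,-0.30,.23,-87)
E
```

```text
lime c 594.8 271.4 size 82.5 16.1 ang 84.1 z 62.0 n 888
   nest [ 45.6 -16.6] ang rel 90.4
from [0.5983 0.2878 0.2134] [-89.89  -0.18  -6.37] open 0.0406 t 15.5 F [-0.5 -0.5 -0.8]
ROW [-13.18, -1.82, -60.62] [-0.22, 80.63, 0.07] rows>=14.9
```

View pics/w14.png

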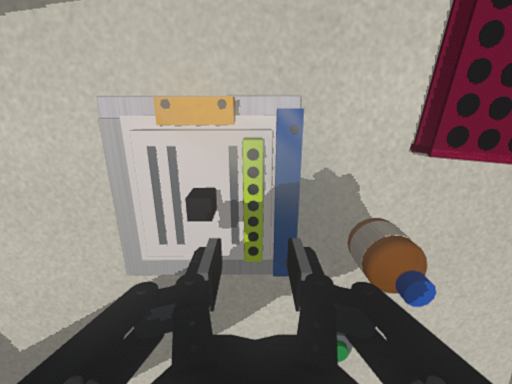

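arm_command --rows '[-13.2,-1.8,-60.6,0,80.6,0,-0.05,-13.2,-1.8,-60.6,0,80.6,0,-0.05,-13.2,-1.8,-60.6,0,80.6,0,-0.05,-13.2,-1.8,-60.6,0,80.6,0,-0.05,-13.2,-1.8,-60.6,0,80.6,0,-0.05,-13.2,-1.8,-60.6,0,80.6,0,-0.05,-13.2,-1.8,-60.6,0,80.6,0,-0.05,-13.2,-1.8,-60.6,0,80.6,0,-0.05,-13.2,-1.8,-60.6,0,80.6,0,-0.05,-13.2,-1.8,-60.6,0,80.6,0,-0.05,-13.2,-1.8,-60.6,0,80.6,0,-0.05,-13.2,-1.8,-60.6,0,80.6,0,-0.05]'

```text
time: 16.5
ee_pos: [0.4363, -0.1876, 0.2246]
tcp_rot: [-90.1, 0.0, -87.4]
wrist_force: [0.5, -0.0, 0.1]
opening: 0.0408
```

```bash
sed -i "s/'lime':((30,150,60),(45/'lime':((25,110,50),(48/" seg.py; python3 plan.py 0.4525 -0.2995 0.12 -87.5
```

```text
from [ 0.4363 -0.1876  0.2246] [-9.007e+01  3.000e-02 -8.739e+01] open 0.0408 t 16.5 F [ 0.5 -0.   0.1]
ROW [11.26, 10.46, 1.12] [0.07, 0.11, -0.03] rows>=3.7
```

arm_command --rows '[11.2,0,1,0,0,0,-0.05,11.2,4,1,0,0,0,-0.05,11.2,8,1,0,0,0,-0.05,11.2,8.5,1,0,0,0,-0.05,11.2,8.5,1,0,0,0,-0.05,11.2,8.5,1,0,0,0,-0.05]'

```text
time: 17.0
ee_pos: [0.4523, -0.2969, 0.1384]
tcp_rot: [-90.2, 0.2, -87.0]
wrist_force: [-0.2, 0.5, 0.5]
opening: 0.0405
```

Run:
```python
from pk import *
lookstrips('w15.png',cols=('lime','orange')); plan(0.4525,-0.2995,0.085,-87.5)
```

```text
lime c 453.0 -300.8 size 116.9 17.4 ang 2.6 z 18.0 n 2327
orange c 454.7 -238.1 size 117.6 20.0 ang -1.1 z 18.0 n 2634
orange c 445.0 -354.8 size 106.0 19.5 ang 5.5 z 18.0 n 1931
from [ 0.4532 -0.2968  0.1405] [-9.008e+01  8.000e-02 -8.699e+01] open 0.0407 t 17.05 F [-0.5 -0.4  0.1]
ROW [0.27, 5.55, -0.07] [0.08, 0.51, -0.07] rows>=1.3
```

View pics/w15.png

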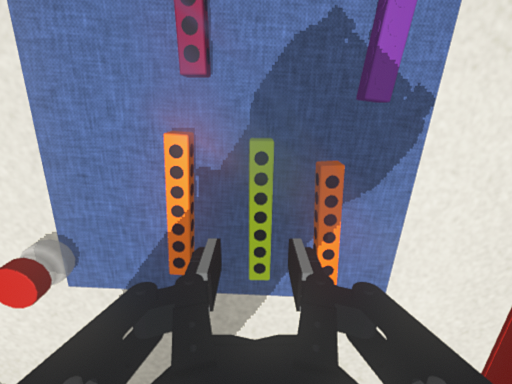

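arm_command --rows '[0.4,3,0,0,0.4,0,-0.05,0.4,5.3,0,0,0.4,0,-0.05,0.4,5.3,0,0,0.4,0,-0.05,0.4,5.3,0,0,0.4,0,-0.4,0.4,5.3,0,0,0.4,0,-0.9,0.4,5.3,0,0,0.4,0,-0.9,0.4,5.3,0,0,0.4,0,-0.9,0.4,5.3,0,0,0.4,0,-0.9]' --force 50

```text
time: 17.72
ee_pos: [0.4551, -0.3018, 0.0908]
tcp_rot: [-89.8, -0.1, -87.3]
wrist_force: [0.4, 0.6, 8.4]
opening: 0.0042
```

arm_command --rows '[0,-4,0,0,0,0,-0.9,0,-8,0,0,0,0,-0.9,0,-12,0,0,0,0,-0.9,0,-12,0,0,0,0,-0.9,0,-12,0,0,0,0,-0.9]'

```text
time: 18.13
ee_pos: [0.455, -0.3019, 0.2122]
tcp_rot: [-89.7, -0.2, -87.4]
wrist_force: [-0.1, 0.5, -0.9]
opening: 0.004
```

Run:
```python
from held import *
cam('wrist');held('lime','w16.png')
D=np.array([551.3,292.9]); th=np.radians(-6.35); M=np.array([[np.cos(th),np.sin(th)],[-np.sin(th),np.cos(th)]])
p=D+M.T@[-46,0]; print(p)
plan(p[0]/1000,p[1]/1000,.215,-6.35)
```

```text
lime n 1 tool x [-2.4 -2.4 -2.4] y [67.9 67.9 67.9 67.9] z [9.9 9.9 9.9]
[-2.4  9.9] [0. 0.] 0.0
[505.58221848 297.98767653]
from [ 0.4539 -0.3012  0.2083] [-8.996e+01 -3.000e-02 -8.736e+01] open 0.0045 t 18.2333 F [-0.5  0.  -0.7]
ROW [-59.62, -0.7, 7.92] [-0.01, -81.01, 0.05] rows>=14.4
```

View pics/w16.png

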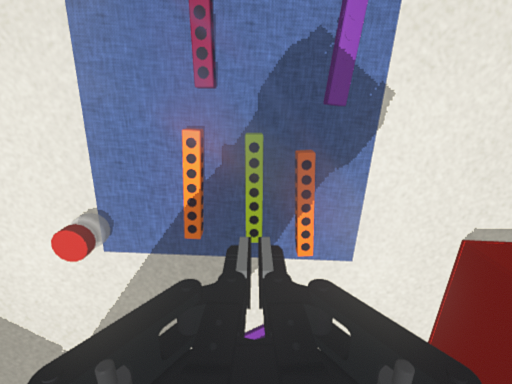

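arm_command --rows '[-0.1,4,-0.2,0,0,0,-0.05,-0.1,8,-0.2,0,0,0,-0.05,-0.1,8,-0.2,0,0,0,-0.05,-0.1,8,-0.2,0,0,0,-0.05]'

```text
time: 18.57
ee_pos: [0.4503, -0.2994, 0.1256]
tcp_rot: [-90.3, 0.2, -87.4]
wrist_force: [0.1, 0.6, 0.9]
opening: 0.0408
```

Run:
```python
from pk import *
lookstrips('w17.png',cols=('lime',)); plan(0.453,-0.3008,0.078,-87.4)
```

```text
lime c 452.8 -301.1 size 117.3 17.6 ang 2.4 z 18.0 n 2627
from [ 0.4515 -0.3002  0.1281] [-9.008e+01  6.000e-02 -8.737e+01] open 0.0407 t 18.6167 F [ 0.4 -0.5 -0.1]
ROW [0.07, 5.01, 0.15] [0.08, 0.03, -0.06] rows>=1.2
```

arm_command --rows '[0.1,4,0.1,0,0,0,-0.05,0.1,5,0.1,0,0,0,-0.05,0.1,5,0.1,0,0,0,-0.05,0.1,5,0.1,0,0,0,-0.4,0.1,5,0.1,0,0,0,-0.9,0.1,5,0.1,0,0,0,-0.9,0.1,5,0.1,0,0,0,-0.9]' --force 50

```text
time: 19.2
ee_pos: [0.4538, -0.302, 0.0804]
tcp_rot: [-89.8, -0.1, -87.4]
wrist_force: [-0.5, -0.1, 7.1]
opening: 0.0165
```

Run:
```python
from held import *
st()
```

```text
{'time': 19.2, 'q': [-33.6428, 5.9105, -13.7801, 70.1087, -0.0008, 143.7262], 'ee_pos': [0.4538, -0.302, 0.0804], 'tcp_rot': [-89.8387, -0.1193, -87.3691], 'wrist_force': [-0.5127, -0.092, 7.1221], 'opening': 0.0165}
```

arm_command --rows '[0,-4,0,0,0,0,-0.9,0,-8,0,0,0,0,-0.9,0,-13,0,0,0,0,-0.9,0,-13,0,0,0,0,-0.9,0,-13,0,0,0,0,-0.9]'

```text
time: 19.62
ee_pos: [0.4542, -0.3022, 0.2131]
tcp_rot: [-89.6, -0.3, -87.4]
wrist_force: [0.5, 1.5, -0.5]
opening: 0.0165
```

Run:
```python
from held import *
held('lime','w18.png')
plan(.5056,.298,.21,-6.35)
```

```text
lime n 4243 tool x [-8.1  0.7  8.9] y [58.7 59.1 59.7 60.8] z [-58.1  11.4  58.1]
[ 0.1 -1.1] [ 18.3 118.7] 0.1
from [ 0.4535 -0.3018  0.2103] [-89.8   -0.15 -87.37] open 0.0164 t 19.6667 F [ 0.8 -0.1 -1.1]
ROW [-59.68, -0.1, 7.95] [-0.06, -81.02, 0.27] rows>=14.4
```

arm_command --rows '[-59.7,0,8,0,-81,0,-0.9,-59.7,0,8,0,-81,0,-0.9,-59.7,0,8,0,-81,0,-0.9,-59.7,0,8,0,-81,0,-0.9,-59.7,0,8,0,-81,0,-0.9,-59.7,0,8,0,-81,0,-0.9,-59.7,0,8,0,-81,0,-0.9,-59.7,0,8,0,-81,0,-0.9,-59.7,0,8,0,-81,0,-0.9,-59.7,0,8,0,-81,0,-0.9,-59.7,0,8,0,-81,0,-0.9,-59.7,0,8,0,-81,0,-0.9]'

```text
time: 20.67
ee_pos: [0.4956, 0.1987, 0.2064]
tcp_rot: [-90.1, 0.1, -5.9]
wrist_force: [1.2, -0.5, -0.8]
opening: 0.0166
```

Run:
```python
from held import *
plan(.5056,.298,.16,-6.35)
```

```text
from [0.4956 0.1987 0.2064] [-9.005e+01  9.000e-02 -5.940e+00] open 0.0166 t 20.6667 F [ 1.2 -0.5 -0.8]
ROW [-0.03, 4.63, 9.98] [0.05, 0.41, -0.09] rows>=2.6
```

arm_command --rows '[0,0,10,0,0.4,0,-0.9,0,0,10,0,0.4,0,-0.9,0,3,10,0,0.4,0,-0.9,0,4.6,10,0,0.4,0,-0.9,0,4.6,10,0,0.4,0,-0.9,0,4.6,10,0,0.4,0,-0.9]'

```text
time: 21.17
ee_pos: [0.5066, 0.2957, 0.16]
tcp_rot: [-90.1, 0.2, -6.7]
wrist_force: [-0.0, -0.9, 0.1]
opening: 0.0166
```

Run:
```python
from held import *
held('lime','w19.png')
plan(.5056,.298,.122,-6.35)
```

```text
lime n 4026 tool x [-10.4  -2.1   6.4] y [63.2 63.7 64.2 65.1] z [-57.9   9.3  57.7]
[-2.1 -0.8] [ 18.4 117.8] 0.7
from [0.5073 0.2955 0.1616] [-9.005e+01  6.000e-02 -6.790e+00] open 0.0164 t 21.2167 F [ 0.2 -0.4  0.6]
ROW [-0.19, 3.96, 0.23] [0.05, -0.44, -0.06] rows>=1.0
```

View pics/w19.png

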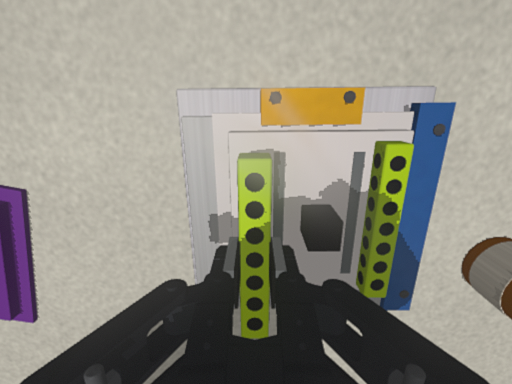

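arm_command --rows '[-0.2,2,0.2,0,-0.4,0,-0.9,-0.2,3.3,0.2,0,-0.4,0,-0.9,-0.2,3.3,0.2,0,-0.4,0,-0.9,-0.2,3.6,0.2,0,-0.4,0,-0.9,-0.2,3.6,0.2,0,-0.4,0,-0.9]'

```text
time: 21.63
ee_pos: [0.5061, 0.2979, 0.1263]
tcp_rot: [-90.0, -0.0, -6.4]
wrist_force: [0.2, 0.7, -0.2]
opening: 0.0165
```

Run:
```python
from held import *
plan(.5056,.298,.122,-6.35)
```

```text
from [0.5061 0.2979 0.1263] [-8.999e+01 -2.000e-02 -6.420e+00] open 0.0165 t 21.6333 F [ 0.2  0.7 -0.2]
ROW [-0.05, 0.43, 0.0] [-0.01, -0.07, 0.02] rows>=0.1
```

arm_command --rows '[0,0.3,0,0,0,0,-0.9,0,0.4,0,0,0,0,-0.9,0,0.4,0,0,0,0,-0.9]'

```text
time: 21.88
ee_pos: [0.5064, 0.2983, 0.1233]
tcp_rot: [-89.9, -0.1, -6.4]
wrist_force: [-1.0, -2.4, 7.6]
opening: 0.0165
```

Run:
```python
from held import *
plan(.5056,.298,.122,-6.35)
```

```text
from [0.5064 0.2983 0.1233] [-89.94  -0.11  -6.39] open 0.0165 t 21.8833 F [-1.  -2.4  7.6]
ROW [-0.07, 0.12, -0.04] [-0.06, -0.04, 0.11] rows>=0.0
```

arm_command --rows '[0,-0.1,0,0,0,0,-0.5,0,-0.1,0,0,0,0,-0.35,0,-0.1,0,0,0,0,-0.35,0,-0.1,0,0,0,0,-0.35,0,-3,0,0,0,0,-0.35,0,-7,0,0,0,0,-0.35,0,-9,0,0,0,0,-0.3,0,-9,-4,0,0,0,-0.05,0,-9,-6,0,0,0,-0.05,0,-9,-6,0,0,0,-0.05]'

```text
time: 22.72
ee_pos: [0.4989, 0.2361, 0.2125]
tcp_rot: [-90.0, -0.0, -6.5]
wrist_force: [-0.1, -0.2, -0.2]
opening: 0.0403
```

Run:
```python
from chk import *
cam('wrist'); chk('w20.png',[('lime',.062)]); plan(0.40,-0.24,.23,-91.5)
```

```text
lime c 505.3 298.0 size 116.4 16.9 ang 83.3 z 62.0 n 2121
lime c 595.3 287.4 size 115.8 20.6 ang 83.7 z 62.0 n 2809
   nest [-46.2   0. ] ang rel 89.7
   nest [44.3 -0.6] ang rel 90.0
from [0.4992 0.2382 0.2119] [-8.998e+01 -2.000e-02 -6.450e+00] open 0.0403 t 22.8167 F [ 0.6  0.1 -0.1]
ROW [-4.49, -1.83, -48.63] [-0.03, 85.05, -0.0] rows>=11.9
```

View pics/w20.png

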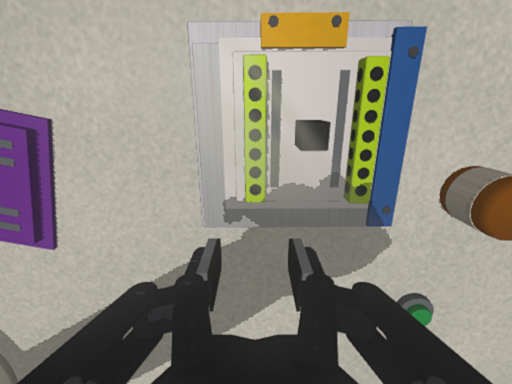

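arm_command --rows '[-4.5,-1.8,-48.6,0,85,0,-0.05,-4.5,-1.8,-48.6,0,85,0,-0.05,-4.5,-1.8,-48.6,0,85,0,-0.05,-4.5,-1.8,-48.6,0,85,0,-0.05,-4.5,-1.8,-48.6,0,85,0,-0.05,-4.5,-1.8,-48.6,0,85,0,-0.05,-4.5,-1.8,-48.6,0,85,0,-0.05,-4.5,-1.8,-48.6,0,85,0,-0.05,-4.5,-1.8,-48.6,0,85,0,-0.05,-4.5,-1.8,-48.6,0,85,0,-0.05,-4.5,-1.8,-48.6,0,85,0,-0.05,-4.5,-1.8,-48.6,0,85,0,-0.05]'

```text
time: 23.82
ee_pos: [0.4001, -0.2417, 0.2297]
tcp_rot: [-90.0, -0.0, -91.8]
wrist_force: [1.0, 0.8, -0.6]
opening: 0.0405
```

Run:
```python
from pk import *
cam('wrist');lookstrips('w21.png',cols=('orange','maroon')); plan(0.4546,-0.2375,0.13,-91.5)
```

```text
orange c 454.0 -236.6 size 116.6 17.4 ang -0.9 z 18.0 n 1170
orange c 437.3 -354.2 size 116.5 20.7 ang 5.5 z 18.0 n 1619
from [ 0.4002 -0.2424  0.2294] [-9.002e+01 -3.000e-02 -9.184e+01] open 0.0404 t 23.9167 F [0.5 1.5 0.2]
ROW [-0.67, 9.94, 5.43] [0.02, -0.34, 0.03] rows>=2.7
```

arm_command --rows '[-0.6,4,5.4,0,-0.5,0,-0.05,-0.6,8,5.4,0,-0.5,0,-0.05,-0.6,10,5.4,0,-0.5,0,-0.05,-0.6,10,5.4,0,-0.5,0,-0.05,-0.6,10,5.4,0,-0.5,0,-0.05]'

```text
time: 24.33
ee_pos: [0.4541, -0.2332, 0.1284]
tcp_rot: [-90.2, 0.1, -90.7]
wrist_force: [-0.5, -0.5, 1.5]
opening: 0.0405
```

Run:
```python
from pk import *
cam('wrist');lookstrips('w22.png',cols=('orange','maroon')); plan(0.4546,-0.237,0.077,-91.3)
```

```text
orange c 454.2 -236.8 size 116.2 17.2 ang -1.3 z 18.0 n 2322
orange c 438.8 -353.2 size 119.3 23.4 ang 5.5 z 18.0 n 3053
from [ 0.4552 -0.2344  0.1319] [-8.991e+01 -4.000e-02 -9.081e+01] open 0.0407 t 24.4333 F [0.5 0.2 0.6]
ROW [0.25, 5.49, -0.07] [-0.09, 0.49, 0.04] rows>=1.3
```

View pics/w22.png

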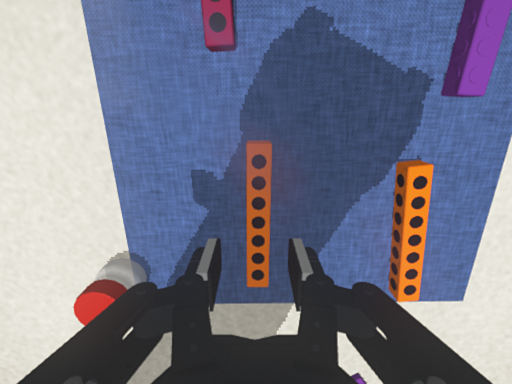

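arm_command --rows '[0.2,3,-0.1,0,0.5,0,-0.05,0.2,5.4,-0.1,0,0.5,0,-0.05,0.2,5.4,-0.1,0,0.5,0,-0.05,0.2,5.4,-0.1,0,0.5,0,-0.4,0.2,5.4,-0.1,0,0.5,0,-0.9,0.2,5.4,-0.1,0,0.5,0,-0.9,0.2,5.4,-0.1,0,0.5,0,-0.9]' --force 50

```text
time: 25.02
ee_pos: [0.4548, -0.2372, 0.0788]
tcp_rot: [-89.8, -0.1, -91.4]
wrist_force: [-2.1, 0.5, 7.3]
opening: 0.0166
```

arm_command --rows '[0,-4,0,0,0,0,-0.9,0,-8,0,0,0,0,-0.9,0,-14,0,0,0,0,-0.9,0,-14,0,0,0,0,-0.9,0,-14,0,0,0,0,-0.9]'

```text
time: 25.43
ee_pos: [0.4552, -0.2374, 0.2231]
tcp_rot: [-89.5, -0.3, -91.4]
wrist_force: [0.5, -0.9, 0.3]
opening: 0.0166
```

Run:
```python
from chk import *
from held import held
held('orange','w23.png')
p=(D+M.T@[0,-46])/1000; print(p, (D+M.T@[0,46])/1000)
plan(p[0],p[1],.23,-96.35)
```

```text
orange n 3964 tool x [-8.2  0.6  8.5] y [56.9 57.4 57.9 58.8] z [-56.9   9.8  58.1]
[-0.1 -0.2] [ 18.2 117.6] 0.1
[0.54621232 0.24718222] [0.55638768 0.33861778]
from [ 0.4547 -0.2372  0.2201] [-89.64  -0.17 -91.37] open 0.0167 t 25.4833 F [ 0.1  0.7 -0.1]
ROW [-48.64, -1.09, 8.0] [-0.36, 4.98, 0.16] rows>=11.8
```

arm_command --rows '[-48.6,-1,8,-0.3,5,0,-0.9,-48.6,-1,8,-0.3,5,0,-0.9,-48.6,-1,8,-0.3,5,0,-0.9,-48.6,-1,8,-0.3,5,0,-0.9,-48.6,-1,8,-0.3,5,0,-0.9,-48.6,-1,8,-0.3,5,0,-0.9,-48.6,-1,8,-0.3,5,0,-0.9,-48.6,-1,8,-0.3,5,0,-0.9,-48.6,-1,8,-0.3,5,0,-0.9,-48.6,-1,8,-0.3,5,0,-0.9,-48.6,-1,8,-0.3,5,0,-0.9,-48.6,-1,8,-0.3,5,0,-0.9]'

```text
time: 26.48
ee_pos: [0.5181, -0.0231, 0.2237]
tcp_rot: [-90.4, 1.7, -93.2]
wrist_force: [-0.0, -0.7, -0.9]
opening: 0.0166
```

Run:
```python
from held import *
cam('wrist'); held('orange','w24.png'); plan(.5462,.2472,.15,-96.35)
```

```text
orange n 3355 tool x [-8.4 -0.2  8.4] y [59.9 60.4 60.9 61.8] z [-57.6   0.7  45.5]
[ 0.1 -6.5] [107.9  17.7] 89.9
from [ 0.518  -0.0228  0.2237] [-90.35   1.68 -93.17] open 0.0165 t 26.5833 F [-0.3 -0.2 -0.4]
ROW [-26.89, 8.15, 1.37] [0.4, 3.18, -1.67] rows>=6.7
```

View pics/w24.png

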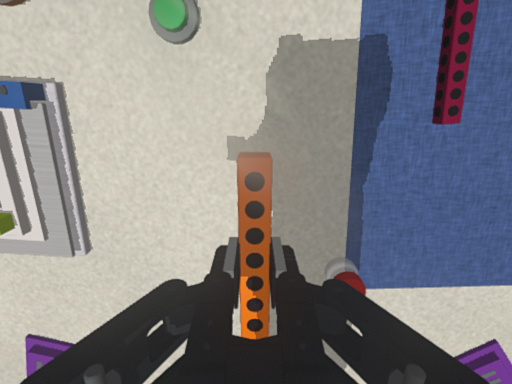

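Run:
```python
from plan import *
st(); plan(.5462,.2472,.22,-96.35); plan(.5462,.2472,.22,83.65)
```

```text
{'time': 26.5833, 'q': [-3.2138, 0.0915, -3.8681, 86.3965, 1.683, 179.9462], 'ee_pos': [0.518, -0.0228, 0.2237], 'tcp_rot': [-90.3547, 1.6833, -93.1705], 'wrist_force': [-0.2738, -0.2359, -0.4138], 'opening': 0.0165}
from [ 0.518  -0.0228  0.2237] [-90.35   1.68 -93.17] open 0.0165 t 26.5833 F [-0.3 -0.2 -0.4]
ROW [-27.1, 1.16, 1.33] [0.4, 3.18, -1.67] rows>=6.5
from [ 0.518  -0.0228  0.2237] [-90.35   1.68 -93.17] open 0.0165 t 26.5833 F [-0.3 -0.2 -0.4]
ROW [-27.1, 1.16, 1.33] [-2.58, -176.8, -0.62] rows>=24.7
```

arm_command --rows '[-13,1,1,0,-85,0,-0.9,-13,1,1,0,-85,0,-0.9,-13,1,1,0,-85,0,-0.9,-13,1,1,0,-85,0,-0.9,-13,1,1,0,-85,0,-0.9,-13,1,1,0,-85,0,-0.9,-13,1,1,0,-85,0,-0.9,-13,1,1,0,-85,0,-0.9,-13,1,1,0,-85,0,-0.9,-13,1,1,0,-85,0,-0.9,-13,1,1,0,-85,0,-0.9,-13,1,1,0,-85,0,-0.9]'

```text
time: 27.58
ee_pos: [0.5347, 0.107, 0.2175]
tcp_rot: [-88.4, 0.5, -7.8]
wrist_force: [-0.2, -0.7, 0.4]
opening: 0.0163
```

Run:
```python
from plan import *
st(); plan(.5462,.2472,.22,83.65)
```

```text
{'time': 27.5833, 'q': [10.6471, 3.3938, -1.1606, 85.3879, 1.7169, 108.4079], 'ee_pos': [0.5347, 0.107, 0.2175], 'tcp_rot': [-88.3527, 0.4873, -7.753], 'wrist_force': [-0.2419, -0.6887, 0.41], 'opening': 0.0163}
from [0.5347 0.107  0.2175] [-88.35   0.49  -7.75] open 0.0163 t 27.5833 F [-0.2 -0.7  0.4]
ROW [-0.75, 0.17, 14.05] [-1.67, -91.4, 0.93] rows>=12.8
```

arm_command --rows '[-0.75,0.2,14,-1.7,-91.4,0.9,-0.9,-0.75,0.2,14,-1.7,-91.4,0.9,-0.9,-0.75,0.2,14,-1.7,-91.4,0.9,-0.9,-0.75,0.2,14,-1.7,-91.4,0.9,-0.9,-0.75,0.2,14,-1.7,-91.4,0.9,-0.9,-0.75,0.2,14,-1.7,-91.4,0.9,-0.9,-0.75,0.2,14,-1.7,-91.4,0.9,-0.9,-0.75,0.2,14,-1.7,-91.4,0.9,-0.9,-0.75,0.2,14,-1.7,-91.4,0.9,-0.9,-0.75,0.2,14,-1.7,-91.4,0.9,-0.9,-0.75,0.2,14,-1.7,-91.4,0.9,-0.9,-0.75,0.2,14,-1.7,-91.4,0.9,-0.9]'

```text
time: 28.58
ee_pos: [0.5471, 0.2466, 0.2196]
tcp_rot: [-89.9, -0.0, 78.2]
wrist_force: [0.0, 0.6, -0.7]
opening: 0.0168
```

Run:
```python
from held import *
cam('wrist'); held('orange','w25.png'); plan(.5462,.2472,.155,83.65)
```

```text
orange n 4036 tool x [-8.7 -0.2  8.4] y [60.  60.4 60.9 61.9] z [-55.4  11.2  59.4]
[-0.3  1.3] [ 18.2 117.1] 1.5
from [0.547  0.2467 0.2196] [-8.993e+01 -5.000e-02  7.795e+01] open 0.0164 t 28.6833 F [ 0.4  0.1 -1. ]
ROW [0.03, 6.46, 0.08] [-0.07, -5.7, 0.06] rows>=1.6
```

View pics/w25.png

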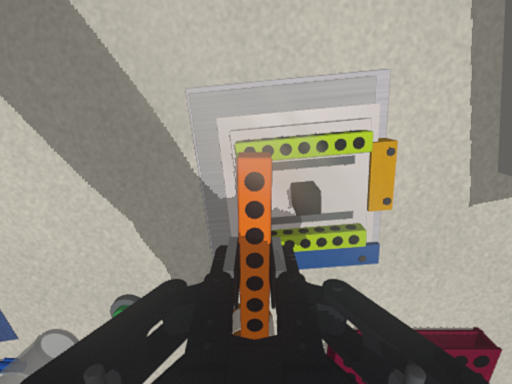

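arm_command --rows '[0,3,0.1,0,-5.7,0,-0.9,0,6.4,0.1,0,-5.7,0,-0.9,0,7,0.1,0,-5.7,0,-0.9,0,7,0.1,0,-5.7,0,-0.9,0,7,0.1,0,-5.7,0,-0.9]'

```text
time: 29.1
ee_pos: [0.5461, 0.2472, 0.1507]
tcp_rot: [-89.9, -0.1, 83.4]
wrist_force: [0.0, 0.0, 0.0]
opening: 0.0167
```

Run:
```python
from held import *
plan(.5462,.2472,.140,83.65)
```

```text
from [0.5461 0.2472 0.1507] [-8.994e+01 -7.000e-02  8.338e+01] open 0.0167 t 29.1 F [0. 0. 0.]
ROW [-0.0, 1.07, -0.01] [-0.06, -0.27, 0.07] rows>=0.3
```

arm_command --rows '[0,0.6,0,0,-0.2,0,-0.9,0,0.9,0,0,-0.2,0,-0.9,0,0.9,0,0,-0.2,0,-0.9,0,0.9,0,0,-0.2,0,-0.9]'

```text
time: 29.43
ee_pos: [0.5462, 0.2474, 0.1412]
tcp_rot: [-90.0, -0.1, 83.7]
wrist_force: [-0.0, -0.1, -0.5]
opening: 0.0163
```

Run:
```python
from held import *
plan(.5462,.2472,.140,83.65)
```

```text
from [0.5462 0.2474 0.1412] [-89.97  -0.09  83.71] open 0.0163 t 29.4333 F [-0.  -0.1 -0.5]
ROW [-0.02, 0.12, -0.01] [-0.03, 0.06, 0.09] rows>=0.0
```

arm_command --rows '[0,0.2,0,0,0,0,-0.9,0,0.2,0,0,0,0,-0.9,0,0.2,0,0,0,0,-0.9]'

```text
time: 29.68
ee_pos: [0.5462, 0.2474, 0.14]
tcp_rot: [-90.0, -0.1, 83.7]
wrist_force: [-2.2, -1.6, 6.7]
opening: 0.0167
```

Run:
```python
from held import *
plan(.5462,.2472,.140,83.65)
```

```text
from [0.5462 0.2474 0.14  ] [-90.01  -0.11  83.72] open 0.0167 t 29.6833 F [-2.2 -1.6  6.7]
ROW [-0.02, -0.0, 0.0] [0.01, 0.07, 0.11] rows>=0.0
```

arm_command --rows '[0,-0.1,0,0,0,0,-0.5,0,-0.1,0,0,0,0,-0.35,0,-0.1,0,0,0,0,-0.35,0,-0.1,0,0,0,0,-0.35,0,-3,0,0,0,0,-0.35,0,-6,0,0,0,0,-0.35,0,-9,0,0,0,0,-0.3,0,-9,0,0,0,0,-0.05,0,-9,0,0,0,0,-0.05]'

```text
time: 30.43
ee_pos: [0.5467, 0.2475, 0.2306]
tcp_rot: [-90.1, -0.2, 83.7]
wrist_force: [0.5, -0.2, -0.7]
opening: 0.0407
```

Run:
```python
from chk import *
cam('wrist'); chk('w26.png',[('lime',.062),('orange',.080)]); plan(0.4385,-0.354,.23,95.5)
```

```text
lime c 505.9 309.8 size 94.1 18.6 ang 83.1 z 62.0 n 1502
lime c 595.9 299.0 size 91.6 21.3 ang 85.0 z 62.0 n 1116
   nest [-47.   11.8] ang rel 89.5
   nest [43.7 11. ] ang rel 91.4
orange c 544.7 248.5 size 114.6 17.7 ang -6.9 z 80.0 n 1592
   nest [ -1.7 -44.9] ang rel -0.6
from [0.5459 0.2471 0.2277] [-8.989e+01 -4.000e-02  8.373e+01] open 0.0405 t 30.5333 F [-0.3  0.4  0.4]
ROW [-60.92, -0.26, 4.12] [-0.11, -11.77, 0.05] rows>=14.6
```

View pics/w26.png

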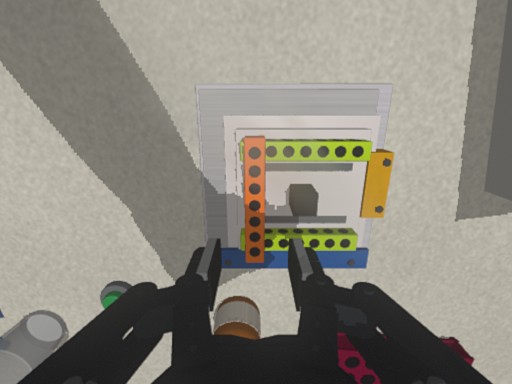

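arm_command --rows '[-60.9,0,4.1,0,-11.8,0,-0.05,-60.9,0,4.1,0,-11.8,0,-0.05,-60.9,0,4.1,0,-11.8,0,-0.05,-60.9,0,4.1,0,-11.8,0,-0.05,-60.9,0,4.1,0,-11.8,0,-0.05,-60.9,0,4.1,0,-11.8,0,-0.05,-60.9,0,4.1,0,-11.8,0,-0.05,-60.9,0,4.1,0,-11.8,0,-0.05,-60.9,0,4.1,0,-11.8,0,-0.05,-60.9,0,4.1,0,-11.8,0,-0.05,-60.9,0,4.1,0,-11.8,0,-0.05,-60.9,0,4.1,0,-11.8,0,-0.05]'

```text
time: 31.53
ee_pos: [0.457, -0.2464, 0.2266]
tcp_rot: [-89.9, -0.1, 95.5]
wrist_force: [1.1, 0.4, -0.0]
opening: 0.0405
```

Run:
```python
from pk import *
cam('wrist'); lookstrips(cols=('orange','maroon')); plan(0.4385,-0.354,.15,95.5)
```

```text
orange c 436.7 -354.7 size 114.7 20.9 ang 5.6 z 18.0 n 1480
maroon c 615.1 -212.9 size 99.3 18.3 ang 2.3 z 18.0 n 580
from [ 0.4565 -0.2492  0.2261] [-89.8   -0.1   95.21] open 0.0407 t 31.6333 F [ 0.5  0.8 -0. ]
ROW [-10.28, 7.6, 2.71] [-0.2, -0.29, 0.1] rows>=3.1
```

arm_command --rows '[-10.3,3,2.6,0,-0.3,0,-0.05,-10.3,7,2.6,0,-0.3,0,-0.05,-10.3,8.5,2.6,0,-0.3,0,-0.05,-10.3,8.5,2.6,0,-0.3,0,-0.05,-10.3,8.5,2.6,0,-0.3,0,-0.05]'

```text
time: 32.05
ee_pos: [0.4402, -0.3496, 0.1378]
tcp_rot: [-89.6, -0.4, 95.7]
wrist_force: [1.1, 0.0, -0.5]
opening: 0.0406
```

Run:
```python
from pk import *
cam('wrist');lookstrips('w27.png',cols=('orange',)); plan(0.438,-0.3555,.077,95.5)
```

```text
orange c 443.7 -356.6 size 102.4 17.0 ang 5.7 z 18.0 n 1817
from [ 0.4421 -0.3488  0.1425] [-89.88  -0.18  95.82] open 0.0408 t 32.15 F [-0.9  0.2  1.2]
ROW [-0.64, 6.55, 0.46] [-0.12, 0.32, 0.18] rows>=1.6
```

View pics/w27.png

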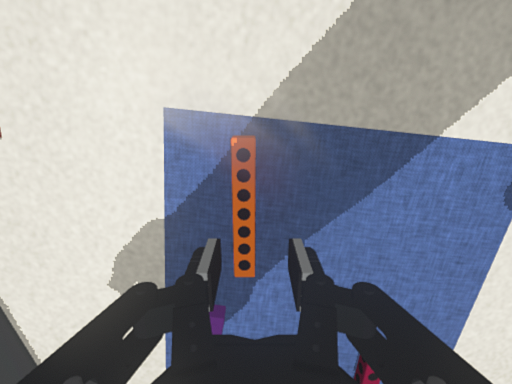

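arm_command --rows '[-0.7,3,0.4,0,0.3,0,-0.05,-0.7,6.5,0.4,0,0.3,0,-0.05,-0.7,6.5,0.4,0,0.3,0,-0.05,-0.7,6.5,0.4,0,0.3,0,-0.05,-0.7,6.5,0.4,0,0.3,0,-0.4,-0.7,6.5,0.4,0,0.3,0,-0.9,-0.7,6.5,0.4,0,0.3,0,-0.9,-0.7,6.5,0.4,0,0.3,0,-0.9]' --force 50

```text
time: 32.82
ee_pos: [0.4404, -0.3574, 0.0812]
tcp_rot: [-90.2, 0.1, 95.6]
wrist_force: [-0.2, 2.1, 7.9]
opening: 0.0162
```

arm_command --rows '[0,-4,0,0,0,0,-0.9,0,-8,0,0,0,0,-0.9,0,-14,0,0,0,0,-0.9,0,-15,0,0,0,0,-0.9,0,-15,0,0,0,0,-0.9]'

```text
time: 33.23
ee_pos: [0.4407, -0.3581, 0.2372]
tcp_rot: [-90.4, 0.4, 95.5]
wrist_force: [0.2, -0.9, 0.2]
opening: 0.0162
```

Run:
```python
from held import *
held('orange','w28.png')
plan(.5564,.3386,.23,83.65)
```

```text
orange n 3717 tool x [-8.6  0.2  8.1] y [58.9 59.3 59.8 60.8] z [-53.9  10.6  60.4]
[-0.1  3.1] [ 17.8 116.4] 0.0
from [ 0.4403 -0.3579  0.2337] [-90.3    0.26  95.55] open 0.0164 t 33.2833 F [ 0.5 -1.4 -0.6]
ROW [68.2, 0.15, -18.29] [0.33, 11.9, -0.23] rows>=16.9
```

arm_command --rows '[68.2,0.2,-18.6,0.3,11.9,0,-0.9,68.2,0.2,-18.6,0.3,11.9,0,-0.9,68.2,0.2,-18.6,0.3,11.9,0,-0.9,68.2,0.2,-18.6,0.3,11.9,0,-0.9,68.2,0.2,-18.6,0.3,11.9,0,-0.9,68.2,0.2,-18.6,0.3,11.9,0,-0.9,68.2,0.2,-18.6,0.3,11.9,0,-0.9,68.2,0.2,-18.6,0.3,11.9,0,-0.9,68.2,0.2,-18.6,0.3,11.9,0,-0.9,68.2,0.2,-18.6,0.3,11.9,0,-0.9,68.2,0.2,-18.6,0.3,11.9,0,-0.9,68.2,0.2,-18.6,0.3,11.9,0,-0.9]'

```text
time: 34.28
ee_pos: [0.5228, 0.1361, 0.2272]
tcp_rot: [-89.7, -0.0, 83.7]
wrist_force: [1.2, -0.8, -1.0]
opening: 0.0162
```

Run:
```python
from held import *
cam('wrist'); plan(.5590,.3384,.18,83.65)
```

```text
from [0.5235 0.1419 0.2266] [-89.65  -0.2   83.87] open 0.0163 t 34.3333 F [-4.4  3.3 -1.9]
ROW [19.9, 4.72, -1.46] [-0.35, 0.22, 0.2] rows>=4.9
```

arm_command --rows '[19.9,0,-1.5,0,0.2,0,-0.9,19.9,0,-1.5,0,0.2,0,-0.9,19.9,0,-1.5,0,0.2,0,-0.9,19.9,0,-1.5,0,0.2,0,-0.9,19.9,4,-1.5,0,0.2,0,-0.9,19.9,4.7,-1.5,0,0.2,0,-0.9,19.9,4.7,-1.5,0,0.2,0,-0.9,19.9,4.7,-1.5,0,0.2,0,-0.9]'

```text
time: 35.0
ee_pos: [0.5591, 0.3298, 0.1792]
tcp_rot: [-89.5, 0.1, 83.5]
wrist_force: [0.0, -0.8, 0.4]
opening: 0.0161
```

Run:
```python
from held import *
cam('wrist'); held('orange','w29.png'); plan(.5590,.3384,.145,83.65)
```

```text
orange n 3964 tool x [-8.3 -0.1  8.4] y [63.3 63.8 64.3 65.3] z [-53.   14.2  61.9]
[0.2 3.9] [ 17.9 116.3] 0.1
from [0.5601 0.3293 0.1818] [-8.971e+01 -8.000e-02  8.340e+01] open 0.0166 t 35.1 F [-0.6 -0.1  0.3]
ROW [0.89, 3.68, 0.2] [-0.29, -0.25, 0.08] rows>=0.9
```

View pics/w29.png

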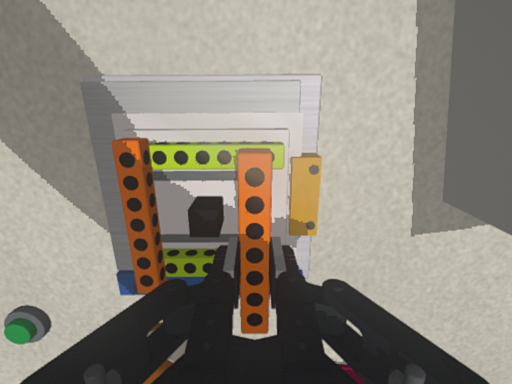

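arm_command --rows '[0.9,2,0.2,0,-0.2,0,-0.9,0.9,3.2,0.2,-0.2,-0.2,0,-0.9,0.9,3.4,0.2,-0.2,-0.2,0,-0.9,0.9,3.4,0.2,-0.2,-0.2,0,-0.9,0.9,3.4,0.2,-0.2,-0.2,0,-0.9]'

```text
time: 35.52
ee_pos: [0.5592, 0.3386, 0.1481]
tcp_rot: [-89.9, -0.1, 83.6]
wrist_force: [0.8, 0.3, -0.5]
opening: 0.0164
```

Run:
```python
from held import *
plan(.5590,.3384,.141,83.65)
```

```text
from [0.5592 0.3386 0.1481] [-89.93  -0.11  83.58] open 0.0164 t 35.5167 F [ 0.8  0.3 -0.5]
ROW [-0.03, 0.71, 0.02] [-0.07, -0.07, 0.11] rows>=0.2
```

arm_command --rows '[0,0.3,0,0,0,0,-0.9,0,0.6,0,0,0,0,-0.9,0,0.6,0,0,0,0,-0.9,0,0.6,0,0,0,0,-0.9]'

```text
time: 35.85
ee_pos: [0.5594, 0.3392, 0.1418]
tcp_rot: [-90.0, -0.1, 83.6]
wrist_force: [-0.3, -1.5, 7.3]
opening: 0.0161
```

Run:
```python
from held import *
plan(.5590,.3384,.141,83.65)
```

```text
from [0.5594 0.3392 0.1418] [-89.97  -0.11  83.62] open 0.0161 t 35.85 F [-0.3 -1.5  7.3]
ROW [-0.09, 0.08, 0.03] [-0.03, -0.03, 0.11] rows>=0.0
```

arm_command --rows '[0,-0.1,0,0,0,0,-0.5,0,-0.1,0,0,0,0,-0.35,0,-0.1,0,0,0,0,-0.35,0,-0.1,0,0,0,0,-0.35,0,-3,0,0,0,0,-0.35,0,-6,0,0,0,0,-0.35,0,-9,0,0,0,0,-0.3,-4,-9,0,0,0,0,-0.05,-4,-9,0,0,0,0,-0.05]'

```text
time: 36.6
ee_pos: [0.5548, 0.2964, 0.2326]
tcp_rot: [-90.0, -0.0, 83.6]
wrist_force: [-1.4, -0.5, -0.6]
opening: 0.0406
```

Run:
```python
from chk import *
cam('wrist'); chk('w30.png',[('lime',.062),('orange',.080)]); 
c=cam('top','top2.png'); strips(c,'maroon',(0.3,0.7,-0.45,0.1),ztop=.018)
print(len(models.search_frame('maroon1_mid','top')))
```

```text
lime c 504.9 298.1 size 74.8 17.0 ang 84.2 z 62.0 n 948
lime c 594.5 288.9 size 76.0 22.2 ang 81.8 z 62.0 n 1027
   nest [-46.7   0.1] ang rel 90.6
   nest [43.4  0.8] ang rel 88.1
orange c 541.6 249.3 size 109.0 18.9 ang -6.2 z 80.0 n 1711
orange c 548.7 339.9 size 102.6 17.7 ang -6.4 z 80.0 n 1405
   nest [ -4.8 -44.4] ang rel 0.2
   nest [-7.7 46.4] ang rel -0.1
maroon c 629.6 -211.9 size 115.3 16.6 ang 2.4 z 18.0 n 257
1
```

View pics/w30.png

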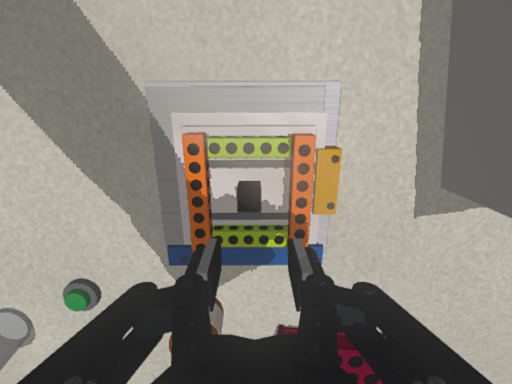

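View pics/top2.png

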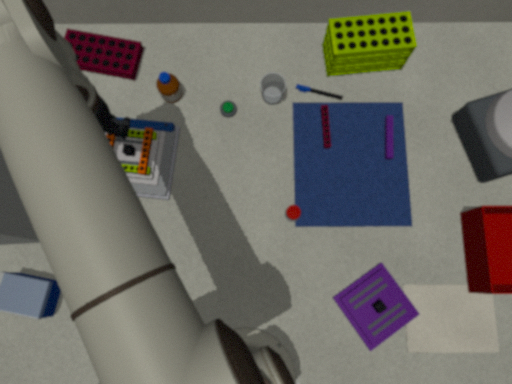

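```bash
python3 plan.py 0.627 -0.212 0.23 92.4
```

```text
from [0.5545 0.2996 0.2297] [-8.981e+01 -3.000e-02  8.363e+01] open 0.0402 t 36.8 F [-0.3  0.5 -0.6]
ROW [-50.04, -0.1, -12.88] [-0.19, -8.77, 0.04] rows>=12.4
```

arm_command --rows '[-50,0,-12.9,0,-8.8,0,-0.05,-50,0,-12.9,0,-8.8,0,-0.05,-50,0,-12.9,0,-8.8,0,-0.05,-50,0,-12.9,0,-8.8,0,-0.05,-50,0,-12.9,0,-8.8,0,-0.05,-50,0,-12.9,0,-8.8,0,-0.05,-50,0,-12.9,0,-8.8,0,-0.05,-50,0,-12.9,0,-8.8,0,-0.05,-50,0,-12.9,0,-8.8,0,-0.05,-50,0,-12.9,0,-8.8,0,-0.05,-50,0,-12.9,0,-8.8,0,-0.05,-50,0,-12.9,0,-8.8,0,-0.05]'

```text
time: 37.8
ee_pos: [0.6252, -0.1959, 0.2288]
tcp_rot: [-89.8, -0.1, 92.5]
wrist_force: [1.0, 0.5, -0.8]
opening: 0.0407
```

Run:
```python
from pk import *
cam('wrist');lookstrips('w31.png',cols=('maroon',)); plan(0.627,-0.212,.13,92.4)
```

```text
maroon c 645.1 -211.3 size 86.4 16.3 ang 2.1 z 18.0 n 687
from [ 0.6252 -0.1994  0.2276] [-8.975e+01 -3.000e-02  9.218e+01] open 0.0409 t 37.9 F [-0.1  0.6 -0. ]
ROW [-1.27, 9.76, -0.18] [-0.25, -0.22, 0.03] rows>=2.4
```

View pics/w31.png

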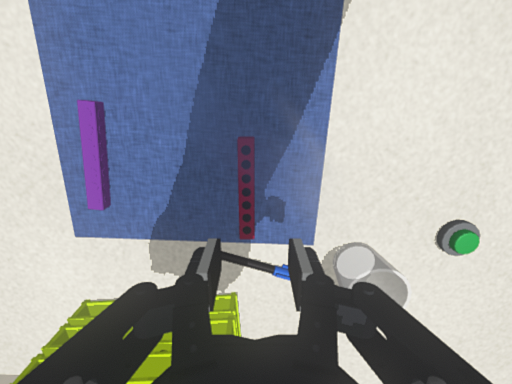

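Run:
```python
from pk import *
c=cam('wrist')
a=world(c,246,137,z=.018);b=world(c,247,239,z=.018); print(a,b,(a+b)/2,np.linalg.norm(a-b)); plan(*((a+b)/2)[:2],.125,92.4)
w=cloud(c); print(np.round(w[305,160],3),np.round(w[295,230],3))
```

```text
[ 0.57090699 -0.20959665  0.018     ] [ 0.68900572 -0.2051424   0.018     ] [ 0.62995636 -0.20736953  0.018     ] 0.11818270014689287
from [ 0.6251 -0.1968  0.2278] [-89.75  -0.1   92.25] open 0.0405 t 37.95 F [0.4 1.  0.7]
ROW [-1.09, 10.28, -0.49] [-0.25, -0.15, 0.1] rows>=2.5
[ 0.618 -0.237  0.211] [ 0.779 -0.225  0.007]
```

arm_command --rows '[-1.3,4,-0.5,0,0,0,-0.05,-1.3,8,-0.5,0,0,0,-0.05,-1.3,10,-0.5,0,0,0,-0.05,-1.3,10,-0.5,0,0,0,-0.05,-1.3,10,-0.5,0,0,0,-0.05,-1.3,10,-0.5,0,0,0,-0.05]'

```text
time: 38.45
ee_pos: [0.631, -0.2064, 0.1315]
tcp_rot: [-90.0, -0.0, 92.5]
wrist_force: [0.6, -0.0, 0.9]
opening: 0.0402
```

Run:
```python
from pk import *
cam('wrist');cam('wrist');lookstrips('w32.png',cols=('maroon',)); plan(0.630,-0.2105,.077,92.4)
```

```text
maroon c 630.4 -211.5 size 115.4 17.4 ang 2.5 z 18.0 n 2245
from [ 0.6311 -0.207   0.132 ] [-9.003e+01  1.000e-02  9.247e+01] open 0.0405 t 38.6 F [ 1.1  0.4 -0.1]
ROW [-0.34, 5.5, 0.13] [0.03, 0.07, -0.01] rows>=1.3
```

View pics/w32.png

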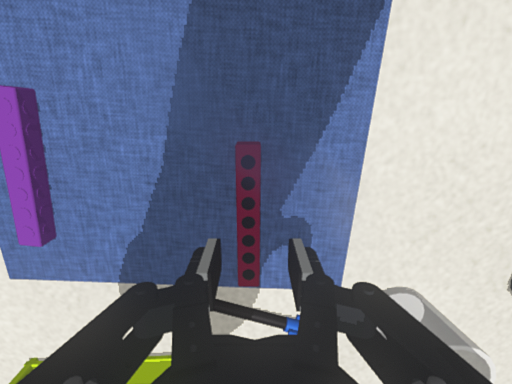

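arm_command --rows '[-0.4,3,0.1,0,0,0,-0.05,-0.4,5.4,0.1,0,0,0,-0.05,-0.4,5.4,0.1,0,0,0,-0.05,-0.4,5.4,0.1,0,0,0,-0.4,-0.4,5.4,0.1,0,0,0,-0.9,-0.4,5.4,0.1,0,0,0,-0.9,-0.4,5.4,0.1,0,0,0,-0.9]' --force 50

```text
time: 39.18
ee_pos: [0.63, -0.2114, 0.0778]
tcp_rot: [-90.0, -0.0, 92.4]
wrist_force: [-0.5, 0.9, 6.2]
opening: 0.0165
```

arm_command --rows '[0,-4,0,0,0,0,-0.9,0,-8,0,0,0,0,-0.9,0,-14,0,0,0,0,-0.9,0,-16,0,0,0,0,-0.9,0,-16,0,0,0,0,-0.9]'

```text
time: 39.6
ee_pos: [0.6311, -0.2118, 0.246]
tcp_rot: [-90.5, 0.2, 92.4]
wrist_force: [0.7, 0.2, 0.4]
opening: 0.0167
```

Run:
```python
from held import *
cam('wrist');held('maroon','w33.png')
plan(.5513,.2929,.24,173.65)
```

```text
maroon n 3366 tool x [-8.4 -1.3  8.1] y [55.5 56.  56.5 57.5] z [-55.6   5.7  53.7]
[-0.4 -1. ] [112.6  18. ] 89.9
from [ 0.6303 -0.2116  0.2387] [-9.012e+01  4.000e-02  9.244e+01] open 0.0164 t 39.7 F [-0.2 -0.5 -1.1]
ROW [50.74, -0.18, 5.75] [0.07, -81.21, -0.12] rows>=12.2
```

arm_command --rows '[50.7,-0.2,5.7,0,-81.2,0,-0.9,50.7,-0.2,5.7,0,-81.2,0,-0.9,50.7,-0.2,5.7,0,-81.2,0,-0.9,50.7,-0.2,5.7,0,-81.2,0,-0.9,50.7,-0.2,5.7,0,-81.2,0,-0.9,50.7,-0.2,5.7,0,-81.2,0,-0.9,50.7,-0.2,5.7,0,-81.2,0,-0.9,50.7,-0.2,5.7,0,-81.2,0,-0.9,50.7,-0.2,5.7,0,-81.2,0,-0.9,50.7,-0.2,5.7,0,-81.2,0,-0.9,50.7,-0.2,5.7,0,-81.2,0,-0.9,50.7,-0.2,5.7,0,-81.2,0,-0.9]'

```text
time: 40.7
ee_pos: [0.5515, 0.2845, 0.2368]
tcp_rot: [-90.0, -0.3, 174.1]
wrist_force: [0.9, -0.5, -0.5]
opening: 0.0163
```

Run:
```python
from held import *
cam('wrist');cam('wrist');held('maroon','w34.png')
plan(.5513,.2929,.18,173.65)
```

```text
maroon n 3069 tool x [-6.4  1.2 10.2] y [59.  59.5 59.9 60.9] z [-58.2  -2.   45.3]
[ 2.  -6.3] [ 17.4 108.4] 0.3
from [0.5513 0.2853 0.2362] [-89.96  -0.3  173.89] open 0.0168 t 40.85 F [-0.7 -1.4 -0.5]
ROW [0.05, 5.62, -0.76] [-0.04, 0.24, 0.3] rows>=1.4
```

View pics/w34.png

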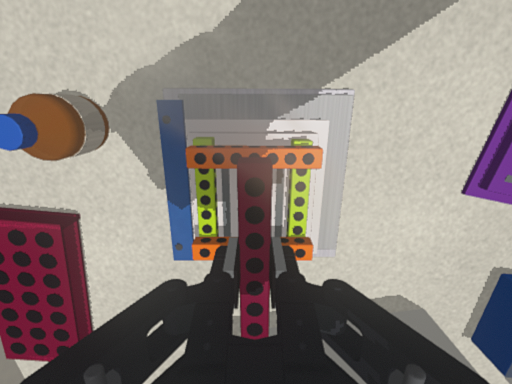

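arm_command --rows '[0,3,-0.8,0,0.2,0.3,-0.9,0,6,-0.8,0,0.2,0.3,-0.9,0,7,-0.8,0,0.2,0.3,-0.9,0,7,-0.8,0,0.2,0.3,-0.9,0,7,-0.8,0,0.2,0.3,-0.9]'

```text
time: 41.27
ee_pos: [0.5533, 0.2897, 0.1682]
tcp_rot: [-90.0, 0.1, 173.4]
wrist_force: [0.4, 0.3, 0.8]
opening: 0.0164
```

Run:
```python
from held import *
plan(.5513,.2929,.158,173.65)
```

```text
from [0.5533 0.2897 0.1682] [-8.9990e+01  8.0000e-02  1.7337e+02] open 0.0164 t 41.2667 F [0.4 0.3 0.8]
ROW [0.24, 1.02, -0.29] [-0.01, -0.28, -0.08] rows>=0.3
```

arm_command --rows '[0.2,0.5,-0.3,0,-0.2,0,-0.9,0.2,0.9,-0.3,0,-0.2,0,-0.9,0.2,0.9,-0.3,0,-0.2,0,-0.9,0.2,0.9,-0.3,0,-0.2,0,-0.9]'

```text
time: 41.6
ee_pos: [0.5518, 0.2939, 0.1596]
tcp_rot: [-90.1, 0.2, 173.6]
wrist_force: [0.5, -0.3, -0.0]
opening: 0.0168
```

Run:
```python
from held import *
plan(.5513,.2929,.158,173.65)
```

```text
from [0.5518 0.2939 0.1596] [-9.0050e+01  1.7000e-01  1.7363e+02] open 0.0168 t 41.6 F [ 0.5 -0.3 -0. ]
ROW [0.04, 0.16, 0.11] [0.05, -0.02, -0.17] rows>=0.0
```

arm_command --rows '[0,0.2,0.1,0,0,0,-0.9,0,0.3,0.1,0,0,0,-0.9,0,0.3,0.1,0,0,0,-0.9]'

```text
time: 41.85
ee_pos: [0.5519, 0.2931, 0.1571]
tcp_rot: [-90.1, 0.2, 173.6]
wrist_force: [-1.4, -0.5, 5.5]
opening: 0.0166
```

Run:
```python
from held import *
plan(.5513,.2929,.158,173.65)
```

```text
from [0.5519 0.2931 0.1571] [-90.09   0.21 173.64] open 0.0166 t 41.85 F [-1.4 -0.5  5.5]
ROW [0.06, -0.09, 0.02] [0.09, -0.01, -0.21] rows>=0.0
```

Contact; release and rise.

arm_command --rows '[0,-0.1,0,0,0,0,-0.5,0,-0.1,0,0,0,0,-0.35,0,-0.1,0,0,0,0,-0.35,0,-0.1,0,0,0,0,-0.35,0,-3,0,0,0,0,-0.35,0,-6,0,0,0,0,-0.35,0,-8,-5,0,0,0,-0.3,0,-8,-7,0,0,0,-0.3,0,-8,-7,0,0,0,-0.3]'

```text
time: 42.6
ee_pos: [0.5595, 0.3668, 0.2371]
tcp_rot: [-90.2, 0.2, 173.8]
wrist_force: [0.9, 1.3, 0.2]
opening: 0.0298
```

Run:
```python
from chk import *
cam('wrist'); chk('w35.png',[('lime',.062),('orange',.080),('maroon',.098)]); plan(.68,.046,.23,92)
c=cam('side','side2.png')
cv2.imwrite('pics/side2c.png',cv2.resize(c['pixels'][70:200,180:380],None,fx=3.5,fy=3.5))
```

```text
lime c 596.0 288.7 size 74.8 18.7 ang 83.6 z 62.0 n 1164
lime c 506.6 298.5 size 74.7 18.8 ang 83.8 z 62.0 n 1261
   nest [44.9  0.8] ang rel 89.9
   nest [-45.1   0.6] ang rel 90.1
orange c 511.7 252.2 size 49.2 18.5 ang -6.3 z 80.0 n 1245
orange c 578.8 245.2 size 46.0 17.9 ang -6.3 z 80.0 n 941
orange c 590.1 334.6 size 48.1 18.9 ang -6.2 z 80.0 n 756
orange c 522.5 342.5 size 48.2 15.8 ang -7.5 z 80.0 n 457
   nest [-34.8 -44.8] ang rel 0.1
   nest [ 32.6 -44.4] ang rel 0.1
   nest [33.9 45.7] ang rel 0.2
   nest [-34.1  46.1] ang rel -1.2
maroon c 545.8 248.7 size 21.9 16.8 ang 83.7 z 98.0 n 444
maroon c 548.9 273.8 size 37.9 16.4 ang 85.2 z 98.0 n 524
   nest [ -0.5 -44.5] ang rel 90.1
   nest [ -0.2 -19.3] ang rel 91.6
from [0.559  0.3634 0.2355] [-9.0000e+01  1.1000e-01  1.7373e+02] open 0.0294 t 42.7 F [-0.2 -0.1 -0.2]
ROW [-15.49, 0.58, 30.23] [0.08, 81.73, -0.09] rows>=11.4
```

View pics/w35.png

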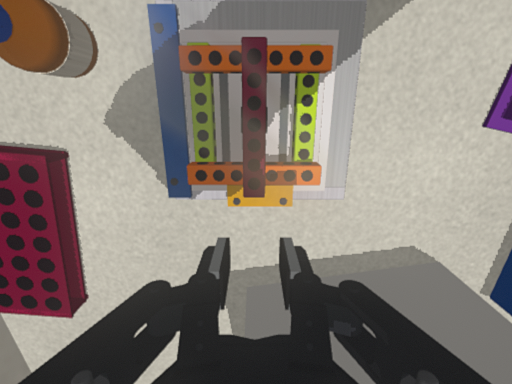

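View pics/side2c.png

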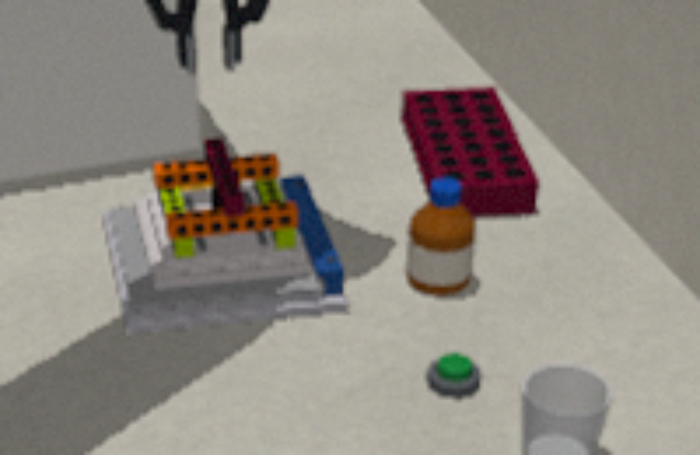

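arm_command --rows '[-15.5,0.5,30.2,0,81.7,0,-1,-15.5,0.5,30.2,0,81.7,0,-1,-15.5,0.5,30.2,0,81.7,0,-1,-15.5,0.5,30.2,0,81.7,0,-1,-15.5,0.5,30.2,0,81.7,0,-1,-15.5,0.5,30.2,0,81.7,0,-1,-15.5,0.5,30.2,0,81.7,0,-1,-15.5,0.5,30.2,0,81.7,0,-1,-15.5,0.5,30.2,0,81.7,0,-1,-15.5,0.5,30.2,0,81.7,0,-1,-15.5,0.5,30.2,0,81.7,0,-1,-15.5,0.5,30.2,0,81.7,0,-1]'

```text
time: 43.75
ee_pos: [0.6792, 0.0433, 0.2309]
tcp_rot: [-90.1, -0.0, 91.4]
wrist_force: [-0.5, 0.4, -0.4]
opening: 0.0001
```

Run:
```python
from pk import *
cam('wrist');cam('wrist');c=cam('wrist','w36.png'); st()
strips(c,'green',(0.6,0.75,-0.05,0.13),(0.015,0.05),minn=20)
plan(.6825,.0468,.12,92)
```

```text
{'time': 43.9, 'q': [3.7199, 22.6136, 23.0463, 90.3289, 0.0022, 1.7402], 'ee_pos': [0.6793, 0.0442, 0.2311], 'tcp_rot': [-90.1037, -0.0053, 91.9797], 'wrist_force': [-0.0896, 0.0826, 0.1716], 'opening': -0.0002}
green c 687.3 40.2 size 14.4 6.5 ang 45.3 z 22.2 n 51
from [0.6793 0.0442 0.2311] [-9.010e+01 -1.000e-02  9.198e+01] open -0.0002 t 43.9 F [-0.1  0.1  0.2]
ROW [0.25, 11.11, -0.31] [0.1, -0.02, 0.01] rows>=2.7
```

View pics/w36.png

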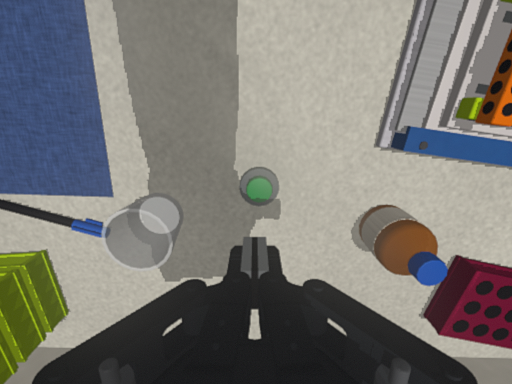

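Run:
```python
from pk import *
c=cam('wrist')
print(world(c,259,188,z=.025),world(c,259,188)); w=cloud(c); print(w[183:194:5,254:265:5,2])
```

```text
[0.67996869 0.04967004 0.025     ] [0.6808374  0.04975392 0.02219426]
[[0.02325694 0.02181065 0.02194431]
 [0.02229094 0.02219426 0.02320336]
 [0.0218748  0.02131999 0.02195096]]
```

arm_command --rows '[0.4,4,-0.2,0,0,0,-1,0.4,8,-0.2,0,0,0,-1,0.4,11.5,-0.2,0,0,0,-1,0.4,11.5,-0.2,0,0,0,-1,0.4,11.5,-0.2,0,0,0,-1,0.4,11.5,-0.2,0,0,0,-1]'

```text
time: 44.45
ee_pos: [0.6826, 0.0492, 0.1189]
tcp_rot: [-90.3, -0.0, 92.0]
wrist_force: [0.5, 0.5, 1.5]
opening: -0.0001
```

Run:
```python
from pk import *
cam('wrist','w37.png'); plan(.681,.0485,.093,92)
```

```text
from [0.6831 0.0493 0.1197] [-9.038e+01 -2.000e-02  9.197e+01] open 0.0 t 44.5 F [0.2 0.7 0.9]
ROW [-0.07, 2.67, 0.23] [0.38, -0.03, 0.02] rows>=0.6
```

View pics/w37.png

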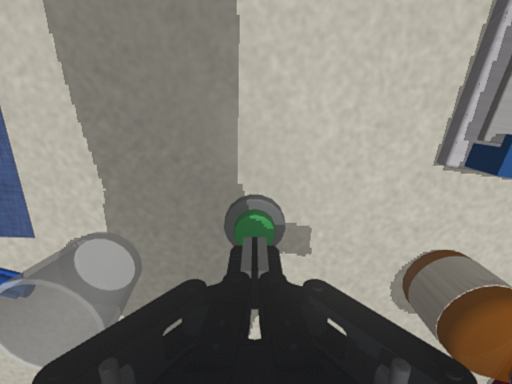

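Aligned over the button. Go down stepwise.

arm_command --rows '[0,1.5,0.2,0.3,0,0,-1,0,2.2,0.2,0.3,0,0,-1,0,2.4,0.2,0.3,0,0,-1,0,2.4,0.2,0.3,0,0,-1]'

```text
time: 44.83
ee_pos: [0.68, 0.0492, 0.0923]
tcp_rot: [-89.8, -0.0, 91.9]
wrist_force: [-0.5, 1.0, 3.2]
opening: -0.0001
```

```bash
python3 plan.py .681 .0485 .091 92
```

```text
from [0.68   0.0492 0.0923] [-8.985e+01 -1.000e-02  9.194e+01] open -0.0001 t 44.8333 F [-0.5  1.   3.2]
ROW [-0.07, 0.13, -0.1] [-0.15, -0.06, 0.01] rows>=0.0
```

arm_command --rows '[0,0.4,0,0,0,0,-1,0,0.7,0,0,0,0,-1,0,0.9,0,0,0,0,-1,0,0.9,0,0,0,0,-1]'

```text
time: 45.17
ee_pos: [0.6803, 0.0492, 0.0883]
tcp_rot: [-90.0, -0.0, 91.9]
wrist_force: [-12.5, -0.3, 29.6]
opening: 0.0001
```

```bash
python3 plan.py .681 .0485 .091 92
```

```text
from [0.6803 0.0492 0.0883] [-9.005e+01 -2.000e-02  9.194e+01] open 0.0001 t 45.1667 F [-12.5  -0.3  29.6]
ROW [-0.07, -0.27, -0.07] [0.05, -0.06, 0.02] rows>=0.1
```

arm_command --rows '[0,0,0,0,0,0,-1,0,-3,0,0,0,0,-1,0,-7,0,0,0,0,-1,0,-11,0,0,0,0,-1,0,-14,0,0,0,0,-1,0,-15,0,0,0,0,-1,0,-15,0,0,0,0,-1,0,-15,0,0,0,0,-1]'

```text
time: 45.83
ee_pos: [0.6805, 0.0492, 0.2327]
tcp_rot: [-89.8, -0.0, 91.9]
wrist_force: [-0.8, 0.4, -1.2]
opening: -0.0001
```

Run:
```python
from chk import *
st(); chk('top3.png',[('lime',.062),('orange',.080),('maroon',.098)],'top')
c=cam('wrist'); w=cloud(c)
c=cam('top');w=cloud(c); print('button z',w[104:110:2,225:232:3,2])
c=cam('side','side3.png'); cv2.imwrite('pics/side3c.png',cv2.resize(c['pixels'][70:290,180:400],None,fx=2.7,fy=2.7))
im=cv2.imread('pics/top3.png');cv2.imwrite('pics/top3c.png',cv2.resize(im[80:240,80:320],None,fx=3,fy=3))
```

```text
{'time': 45.8333, 'q': [4.1314, 23.1221, 23.8926, 90.9244, 0.0215, 2.1889], 'ee_pos': [0.6805, 0.0492, 0.2327], 'tcp_rot': [-89.8454, -0.0156, 91.9424], 'wrist_force': [-0.8257, 0.4289, -1.1739], 'opening': -0.0001}
lime c 598.2 292.4 size 70.8 19.5 ang 83.5 z 62.0 n 200
lime c 507.3 301.7 size 69.8 19.7 ang 84.2 z 62.0 n 214
   nest [46.7  4.7] ang rel 89.9
   nest [-44.7   3.9] ang rel 90.6
orange c 593.4 332.2 size 42.4 18.7 ang -5.7 z 80.0 n 122
orange c 578.2 241.5 size 51.4 20.1 ang -8.9 z 80.0 n 132
orange c 524.8 340.7 size 53.6 21.3 ang -4.8 z 80.0 n 169
orange c 514.5 248.4 size 55.2 19.1 ang -7.1 z 80.0 n 168
   nest [37.5 43.7] ang rel 0.7
   nest [ 32.4 -48.1] ang rel -2.5
   nest [-31.6  44.6] ang rel 1.5
   nest [-31.7 -48.3] ang rel -0.7
maroon c 551.3 291.3 size 116.1 20.5 ang 83.2 z 98.0 n 349
   nest [ 0.2 -1.6] ang rel 89.6
button z [[0.62059857 0.6173924  0.61544625]
 [0.61984552 0.61718326 0.6163824 ]
 [0.62035755 0.61728572 0.61401797]]
```

View pics/top3c.png

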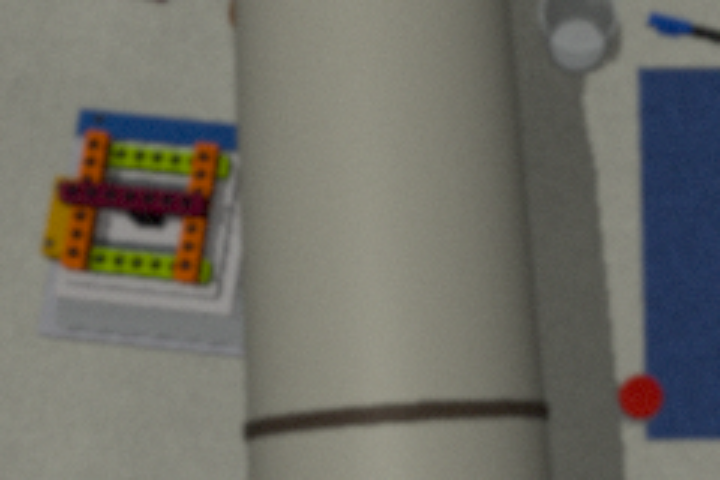

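View pics/side3c.png

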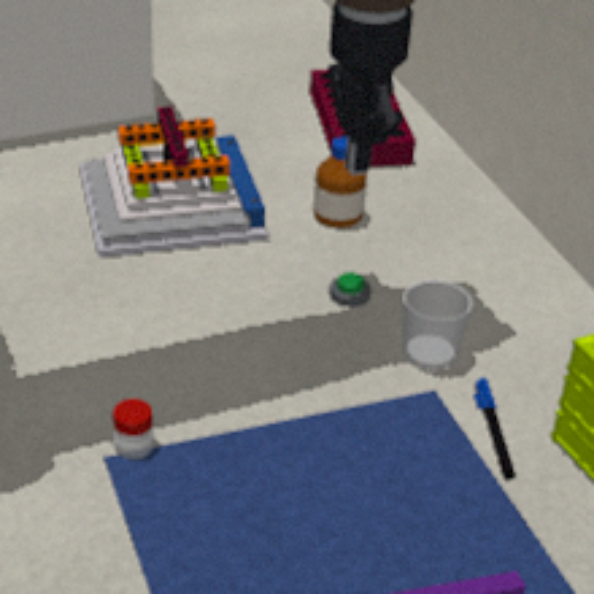

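Run:
```python
from h import *
print(bot.job_done()); st()
```

```text
the job is handed in; nothing more can be done
None
the job is handed in; nothing more can be done
```

The nest is loaded, the strip stack stands on the carrier, and I pressed the green button and handed the job in at about 46 s. The hand-in gives no verdict.

**Carrier:** I set it on the bed clear of the fence and stop and pressed it until the bed bottomed. Holding it down, I slid it home against the blue fence, then along it under the yellow end stop. Before I started stacking, a wrist-camera check put it within about 0.5 mm of home, held under both lips.

**Stack:** The last top-camera check, with the nest partly hidden by the arm, showed the stack intact. The positions below are from the nest centre, from the wrist and top cameras:

| Strips | Position | Angle error |
|---|---|---|
| Lime | x about +45 and −45 mm | under about 1° in unobstructed views |
| Orange | y about +46 and −45 mm (the top view read about +44 and −48) | under about 1° in unobstructed views |
| Maroon (only one found) | about 0, −2 mm | under 1° |

**Button:** It bottomed at about 30 N. The side view afterwards shows it back up, and the gripper is about 13 cm clear of everything. The top camera could not confirm this because the arm hid the button.

**What went wrong on the way:**
- My first grasp of the second lime strip was too high and closed empty. I retried lower and it held.
- The maroon strip was knocked aside partway through, so I found it again before picking it up.
- Carrying the first orange strip ran into the last joint's limit, so I turned the gripper half round.

The bottle, jar and beaker all still stand, and I left the purple look-alikes alone.

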